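# Open the weight case and return the big weight

### The arm

A 6-joint arm with a two-finger parallel gripper is mounted at the origin on a cart in front of the work surface, level with it; the furniture and walls round the work are solid. World frame = base frame: x ahead of the robot, y to its left, z up, the work surface at z = 0. Lengths are in m, angles in rad, forces in N, time in s.
With the tool pointing down it reaches from about 0.325 to 0.775 m from the base axis. Payload 5.5 kg.
Tool frame: the origin (TCP) lies between the finger pads; the fingertips stand 25 mm ahead of it and the grasp point (between the pads) lies 6 mm ahead of it; x points along the fingers, y is the direction in which the jaws open and shut, and the axes are right-handed (so a half turn about x gives the same grasp; the last joint's range is limited). The gripper opens to 85 mm and grips with 20 to 120 N. Pads are 22 mm wide; open, the fingers measure 114 mm over their backs; the gripper's body (76 mm by 85 mm) begins 54 mm behind the grasp point. The pads swing forward as they close: fully open they stand 13 mm farther back than shut.
Start: joints at [-1.387, 0.091, 1.231, -0, 1.82, -0.057], TCP at [0.143, -0.583, 0.256] pointing down, gripper open.
Joint ranges: [-2.87, 2.87], [-0.86, 2.18], [0.17, 2.46], [-1.51, 4.65], [0.06, 2.69], [-2.65, 2.65]. Speed limits (rad/s): [2.57, 2.57, 3.01, 3.14, 3.14, 3.14].

### API

Orientations are given as a unit quaternion [w, x, y, z].
In Python, from plant import state, get_image, camera_params, close_job, recognise, pinpoint gives the robot as it stands. The module is installed in compiled form; this text tells all that it offers.
- The arm moves only by the tool move_arm, never from a script. Its argument "commands" is a list of rows, each a list of 3 entries, a list of its own where there are three numbers: the opening, from -1 (shut) to 1 (fully open), then the shift along the world's x, y, z in mm, then the turn, a rotation vector about the world's x, y, z in degrees. A call has 1 to 8 rows; each row is the pose to reach, as a shift and turn from the pose commanded when the call began; what a row does not reach only later rows make up. A row lasts 1/12 s, in which the tool goes at most 41.7 mm and 7.16 degrees, less where a joint would pass 70% of its speed; a pose out of reach is approached as far as the arm can. A call with a gripper value outside its range is refused whole. The fingers move at their own pace and stop on an object; "newtons" is the grip in N (left out, the last holds). Time passes only in rows, so rows that repeat a pose let the fingers close. It gives the time, the measured TCP pose, the force and the opening at its end, in the units of the state.
- state(): the state, without advancing time (a new reading comes with each control period).
- get_image(name): name is "side" or "top"; returns the picture (480x640x3 uint8, red, green, blue); there is no depth.
- camera_params(name): a dict with "fx", "fy", "cx", "cy" (pixels), "extrinsics" (4x4, takes a point from camera to world coordinates). Camera axes: x right, y up, looking along -z (the intrinsics and any distortion apply to the point x, -y, -z); pixel columns grow to the right and rows downward; lengths in m; the calibration is good to about 2 mm. A picture is of the moment at which its call begins. camera_params takes no time and is no camera call.
- close_job(): hands the job in, once; it reports no verdict.
Trained networks look in the newest picture that a camera, given by its name, has taken for a name from the list of things; names that differ only in an ending like _2 or _b are one class to them, and where a whole thing is asked for, a point or a joint stands for the part that bears it (a point fixed in the world has none). Each returns a list of dicts, best first, with "conf" (0 to 1); they miss things now and then, are a little off and sometimes report something else, mostly with a low value. They report only what shows in the picture. A call takes as long as a camera call. They do not tell look-alikes from the thing itself.
- recognise(camera, target): "xyz" ([x, y, z] in m, in the coordinates of the camera as it stood for that picture, good to about 4 mm: the middle of the surface that is visible of it).
- pinpoint(camera, target): "xyz" ([x, y, z] in m, in the coordinates of the camera as it stood for that picture, good to about 4 mm: a listed point, or the origin of a listed thing).
The state is a dict: "t": time; "joint_positions": joint angles; "joint_vel": joint speeds; "joint_efforts": joint torques, N m; "eef_pos": TCP position; "ee_rot": TCP orientation; "contact_force": force on the tool from outside, world axes, zero at the start; "torque": the same for the moment, N m; "opening": finger opening in m.
Only numpy, scipy, OpenCV 4.12 (cv2) and the standard library are available. Lean on these libraries where they do the work, as an engineer would, in place of code of your own. Each camera call takes 0.05 s, during which the arm holds its last target.

### The job

Push the lid of the closed grey weight case up by its lip, gently and without straining it against its stay, until it goes over its balance point and stays open by itself. Then pick up the big brass weight from the bench and lower it gently, upright, fully home into the empty round nest in the case; leave the lid standing open and the two smaller weights in their nests.

Things in the scene. Friction and masses are not known exactly. Their poses are not given: they have to be found in the camera images.
- case: Grey steel weight case, fixed: 176 mm along its own x (hinge direction), 136 along y, rim 80 high, walls 6. Origin: centre of its underside, z up. Hinge on its +y side, lip of the lid on its -y side. A black insert fills it up to 22 mm above the bench, with three round nests 10 mm deep in a row along x.
- hinge (a point): Point on the lid's hinge axis, midway along it: 73 mm along the case's +y from its centre, 89 mm above the bench. The axis runs along the case's x. A rigid, unseen stay stops the lid 6 to 11 degrees beyond its balance point; the balance point differs from case to case (86 to 110 degrees open) and cannot be seen.
- lid: Grey lid, 176 x 136 x 22 mm. Origin on the hinge axis; closed, its axes are the case's (y from lip to hinge, z out of its top); the underside lies 8.5 mm below the axis. Its lip rises and swings over towards the case's +y; z tilts by the opening angle. Let go before its balance point it falls shut; past it, it falls on by itself and rests on the stay. Bears at most 20 N of push.
- lid_lip (a point): Centre of the underside of the lip: a flat steel tab 90 mm long along the hinge direction, 6 mm thick, standing out 22 mm from the lid's front edge. This point is 152 mm from the hinge axis along the lid's -y, 11 mm in from the tab's free edge; closed, 80 mm above the bench. Axes as the lid's. Lifting takes about 2 N here, falling to nothing at the balance point.
- nest (a point): Centre of the floor of the empty round nest for the big weight, 12 mm above the bench, 36 mm along +x and 10 mm along -y from the case's centre in its own axes; the nest is 41 mm wide and 10 mm deep.
- big_weight (a point): Centre (half-way up) of the big loose brass weight: a cylinder 38 mm in diameter that narrows above to a knob, 62 mm high overall, about 0.5 kg, standing on the bench on the case's lip side.
- weight_500: The same big weight; origin at the centre of its underside.
- weight_200: Smaller brass weight, 28 mm in diameter, 46 mm high, standing in its nest 30 mm along -x and 10 mm along -y from the case's centre; stays there. Origin: centre of its underside.
- weight_100: Smallest brass weight, 22 mm in diameter, 37 mm high, standing in its nest 64 mm along -x and 10 mm along -y from the case's centre; stays there. Origin: centre of its underside.
There are look-alikes about, which are no part of the job. What is shaped like the weight_500 but green or red is not meant.

How it is judged:
By the outcome, as a careful person would: the job done as asked, in the order asked, and still so for the second after the job is handed in, with the robot touching nothing.
It also fails if it takes over 72 s, if anything falls off the work surface, if the arm or the gripper's body presses on something with over 40 N, if the wrist force passes 120 N, or if a joint passes its speed limit or range.

## Working session

There is one attempt and no reset: what is moved stays moved. The work goes in short steps, Python scripts to look and compute and a tool call to move; the robot and the scene stay as the last step left them, time stands still between calls to the robot, and variables do not carry over. Pictures are saved under pics/ and viewed, and the job is handed in when it is done.

Besides the shell and the picture viewer there is one more tool, called after "Call:" as name(argument=value, ...), one argument or row to a line, values as JSON. move_arm: Moves the arm, as the interface text tells. Its arguments: {"type":"object","properties":{"commands":{"type":"array"},"newtons":{"type":"number"}},"required":["commands"]}

```bash
mkdir -p pics
cat > h.py <<'E'
import numpy as np, cv2
from plant import *
def save(cam,name,crop=None,scale=1):
    im=get_image(cam)[:,:,::-1]
    if crop: x0,y0,x1,y1=crop; im=im[y0:y1,x0:x1]
    if scale!=1: im=cv2.resize(im,None,fx=scale,fy=scale,interpolation=cv2.INTER_CUBIC)
    cv2.imwrite('pics/'+name+'.png',im)
def w(cam,p):
    E=np.array(camera_params(cam)['extrinsics']); return (E@np.append(p,1))[:3]
def px(cam,P):
    c=camera_params(cam);E=np.array(c['extrinsics']); q=np.linalg.inv(E)@np.append(P,1)
    return np.array([c['cx']+c['fx']*q[0]/-q[2], c['cy']-c['fy']*q[1]/-q[2]])
def ray(cam,u,v,z):
    c=camera_params(cam);E=np.array(c['extrinsics'])
    d=E[:3,:3]@np.array([(u-c['cx'])/c['fx'],-(v-c['cy'])/c['fy'],-1]);o=E[:3,3]
    return o+d*(z-o[2])/d[2]
E
python3 - <<'E'
from h import *
np.set_printoptions(precision=4,suppress=True)
for c in('top','side'):
    save(c,c+'0'); print(c,camera_params(c))
    for t in('case','lid','lid_lip','hinge','big_weight','weight_500'):
        for d in pinpoint(c,t)[:4]:
            P=w(c,d['xyz']); print(t,round(d['conf'],2),P,px(c,P))
s=state();print(s)
E
```

```text
top {'fx': 506.8953791210741, 'fy': 506.8953791210741, 'cx': 324.2569567856887, 'cy': 240.49667286721694, 'extrinsics': array([[-0.0049,  0.998 , -0.0635,  0.4608],
       [-1.    , -0.0046,  0.0054,  0.0864],
       [ 0.0051,  0.0636,  0.998 ,  0.9377],
       [ 0.    ,  0.    ,  0.    ,  1.    ]])}
case 0.89 [ 0.4835 -0.0752  0.0016] [409.0733 260.0905]
case 0.74 [ 0.4965 -0.1384  0.0911] [455.8358 250.7744]
lid_lip 0.85 [0.4639 0.0066 0.0807] [368.9116 270.76  ]
hinge 0.95 [ 0.4925 -0.1468  0.0903] [460.8184 253.1556]
hinge 0.24 [0.4651 0.0064 0.0761] [368.7318 270.068 ]
big_weight 0.87 [0.4447 0.1774 0.0345] [270.4014 282.1277]
big_weight 0.84 [0.5085 0.3641 0.0301] [166.3724 246.8657]
big_weight 0.75 [0.5444 0.2562 0.034 ] [226.4242 226.4007]
big_weight 0.71 [0.4701 0.2775 0.0289] [214.7698 268.1201]
weight_500 0.96 [ 0.5409  0.26   -0.0023] [228.0641 230.1134]
weight_500 0.67 [0.5057 0.364  0.0001] [171.3228 249.2064]
weight_500 0.63 [ 0.473   0.275  -0.0019] [219.6226 266.7229]
weight_500 0.58 [ 0.4439  0.1738 -0.0038] [274.4321 282.2156]
side {'fx': 525.9508060569167, 'fy': 5
[... 704 characters left out ...]
.0023] [307.7222 277.0984]
weight_500 0.82 [ 0.5091  0.3632 -0.0031] [265.7079 361.6282]
weight_500 0.68 [ 0.4485  0.1788 -0.0035] [334.2569 302.3581]
weight_500 0.65 [ 0.4718  0.2808 -0.0019] [303.7556 334.1185]
{'t': 0.7, 'joint_positions': array([-1.3867,  0.0911,  1.2306,  0.    ,  1.8198, -0.0567]), 'joint_vel': array([-0.    ,  0.    , -0.0002,  0.0011, -0.001 ,  0.0023]), 'joint_efforts': array([  0.0001, -45.8306, -41.7994,  -0.    ,   0.0005,   0.    ]), 'eef_pos': array([ 0.1431, -0.5827,  0.2563]), 'ee_rot': array([ 0.085 ,  0.702 ,  0.0849, -0.702 ]), 'contact_force': array([-0.3024,  0.9261, -0.1517]), 'torque': array([-0.0082, -0.0243,  0.019 ]), 'opening': 0.08543246884286095}
```

View pics/top0.png

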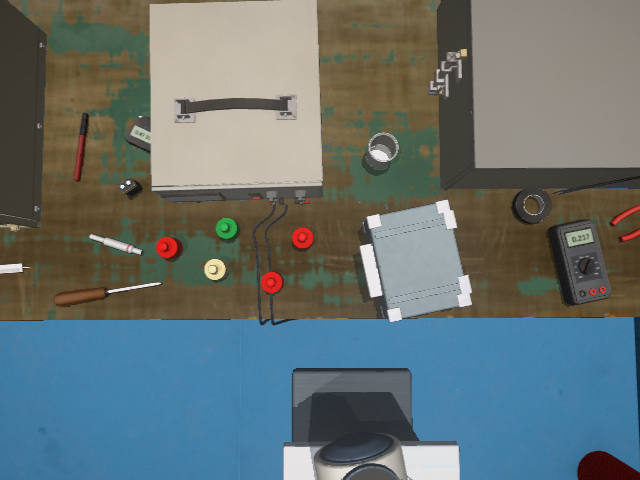

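View pics/side0.png

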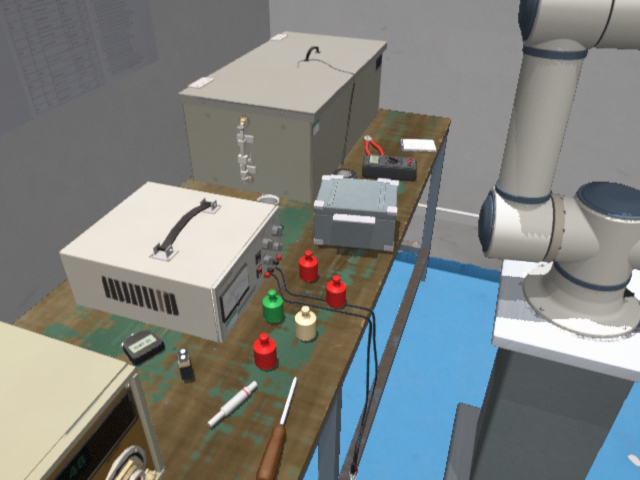

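The candidates for the weight, as top-camera and side-camera pixels, are:

| Colour | Top | Side |
|---|---|---|
| Red | (167,247) | (265,352) |
| Green | (227,228) | (272,306) |
| Red | (302,238) | (308,267) |
| Red | (271,283) | (336,291) |
| Brass/yellow | (215,269) | (305,323) |

I choose the brass one. The grey case is at top (415,262), with its lip at (372,270). Next I'll check both with crops and a model overlay.

```bash
cat >> h.py <<'E'
def ov(im,cam,pts,col,off,s,close=True):
    q=[((px(cam,p)-off)*s) for p in pts]
    cv2.polylines(im,[np.array(q,np.int32)],close,col,1,cv2.LINE_AA)
E
cat > geo.py <<'E'
import numpy as np
H=np.array([0.4955,-0.1455]);L=np.array([0.4666,0.0054])
E
python3 - <<'E'
from h import *
H=np.array([0.4955,-0.1455]);L=np.array([0.4666,0.0054])
ey=(H-L)/np.linalg.norm(H-L);ex=np.array([ey[1],-ey[0]])
m=(H+L)/2; C=m-ey*(73-76)/1000*1  # midpoint is 76 from hinge; centre 73 from hinge
C=m+ey*.003
print('C',C,'yaw',np.degrees(np.arctan2(ex[1],ex[0])))
def P(x,y,z): return np.append(C+ex*x+ey*y,z)
for cam,(x0,y0,x1,y1),s in(('top',(340,180,500,340),4),('side',(290,150,430,270),5)):
    im=get_image(cam)[:,:,::-1][y0:y1,x0:x1];im=cv2.resize(im,None,fx=s,fy=s,interpolation=cv2.INTER_CUBIC)
    o=np.array([x0,y0])
    a,b=.088,.068
    ov(im,cam,[P(-a,-b,.1025),P(a,-b,.1025),P(a,b,.1025),P(-a,b,.1025)],(0,0,255),o,s)
    ov(im,cam,[P(-a,-b,0),P(a,-b,0),P(a,b,0),P(-a,b,0)],(0,255,0),o,s)
    ov(im,cam,[P(-.045,-.068,.083),P(.045,-.068,.083),P(.045,-.09,.083),P(-.045,-.09,.083)],(255,0,255),o,s)
    cv2.imwrite('pics/case_%s.png'%cam,im)
save('top','w_top',(150,200,330,310),4)
E
```

```text
C [ 0.4816143  -0.07299645] yaw -169.15813598575707
```

View pics/case_top.png

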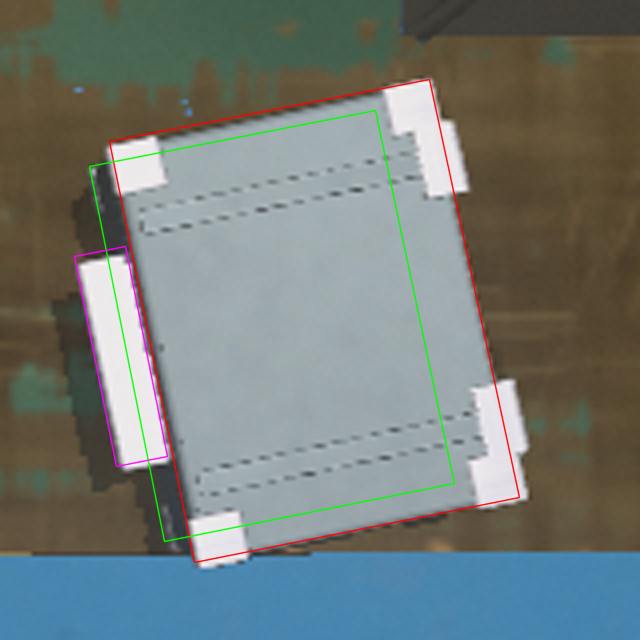

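View pics/case_side.png

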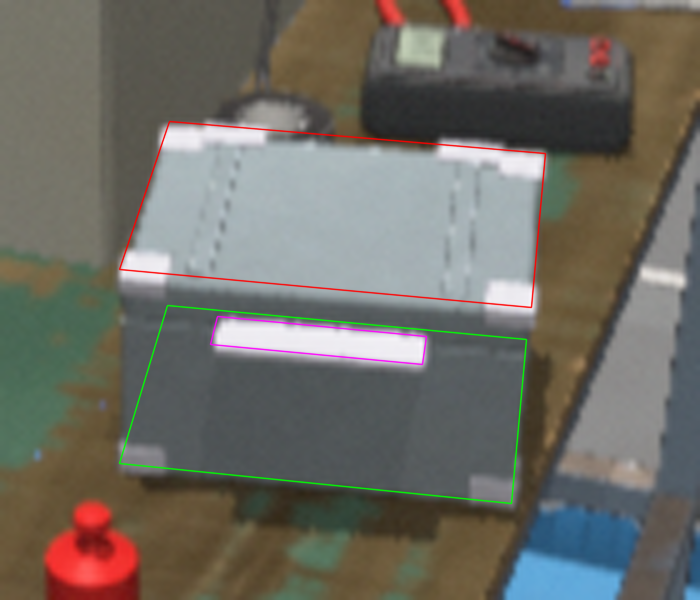

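View pics/w_top.png

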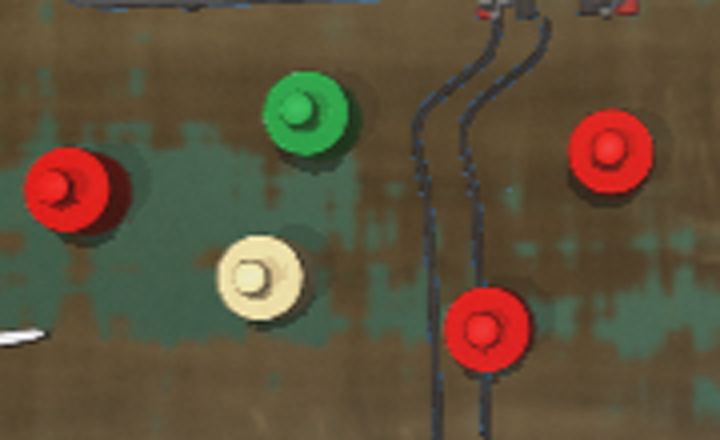

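```bash
cat > geo.py <<'E'
from h import *
from scipy.spatial.transform import Rotation as R
np.set_printoptions(precision=1,suppress=True)
H=np.array([0.4955,-0.1455]);L=np.array([0.4666,0.0054])
ey=(H-L)/np.linalg.norm(H-L);ex=np.array([ey[1],-ey[0]])
C=(H+L)/2+ey*.003; Hc=C+.073*ey
ey3=np.append(ey,0);ex3=np.append(ex,0);z3=np.array([0,0,1.])
def W(s,z): return np.append(Hc,0.089)+ey3*s+z3*z
def dn(phi):
    p=np.radians(phi);d=np.array([np.cos(p),-np.sin(p)]);n=np.array([np.sin(p),np.cos(p)]);return d,n
def Rphi(phi,sg):
    d,n=dn(phi);x=ey3*d[0]+z3*d[1];y=sg*ex3;return R.from_matrix(np.c_[x,y,np.cross(x,y)])
def rot(v,th):
    t=np.radians(th);return np.array([v[0]*np.cos(t)+v[1]*np.sin(t),-v[0]*np.sin(t)+v[1]*np.cos(t)])
def tcp(th,phi,back=0,off=0,ins=.016,hw=.011):
    d,n=dn(phi);c=np.array([-.163,-.009])
    T=rot(c,th)+ins*d-hw*n if phi>=th else rot(c+[ins,0],th)-hw*n
    T=T-.025*d-back*d-off*n
    return W(*T)
def cur():
    s=state();q=s['ee_rot'];return s['eef_pos'],R.from_quat([q[1],q[2],q[3],q[0]]),s
def go(p,Rt):
    e,Rc,s=cur(); print('t%.2f'%s['t'],'cur',e*1000,'shift',(p-e)*1000,'rotvec',np.degrees((Rt*Rc.inv()).as_rotvec()))
E
python3 - <<'E'
from geo import *
e,Rc,s=cur();print(Rc.as_matrix())
for sg in(1,-1):
    for phi in(40,90): go(tcp(0,40,.06,.006),Rphi(phi,sg))
E
```

```text
[[ 0.   0.2 -1. ]
 [-0.  -1.  -0.2]
 [-1.   0.  -0. ]]
t0.85 cur [ 143.1 -582.7  256.3] shift [ 309.6  660.7 -145. ] rotvec [-30.  -46.8 -86.4]
t0.85 cur [ 143.1 -582.7  256.3] shift [ 309.6  660.7 -145. ] rotvec [  0.  -0. -93.]
t0.85 cur [ 143.1 -582.7  256.3] shift [ 309.6  660.7 -145. ] rotvec [-46.2  29.6  81. ]
t0.85 cur [ 143.1 -582.7  256.3] shift [ 309.6  660.7 -145. ] rotvec [ 0.  0. 87.]
```

Call:
move_arm(
  commands=[
    [-1,[18,40,10],[0,0,5]],
    [-1,[36,80,20],[0,0,11]],
    [-1,[52,117,30],[0,0,16]],
    [-1,[70,155,30],[0,0,22]],
    [-1,[88,192,30],[0,0,27]],
    [-1,[105,230,30],[0,0,33]],
    [-1,[122,268,30],[0,0,38]],
    [-1,[140,305,30],[0,0,44]],
  ],
)

```text
t: 1.52
eef_pos: [0.2808, -0.2809, 0.2865]
ee_rot: [0.343, 0.619, 0.342, -0.618]
contact_force: [1.3, 0.7, -0.5]
opening: -0.0
```

Call:
move_arm(
  commands=[
    [-1,[18,40,0],[0,0,5]],
    [-1,[36,80,0],[0,0,11]],
    [-1,[52,117,0],[0,0,16]],
    [-1,[70,155,0],[0,0,22]],
    [-1,[88,192,0],[0,0,27]],
    [-1,[105,230,0],[0,0,33]],
    [-1,[122,268,0],[0,0,38]],
    [-1,[140,305,0],[0,0,43]],
  ],
)

```text
t: 2.18
eef_pos: [0.4198, 0.0225, 0.2868]
ee_rot: [0.546, 0.45, 0.545, -0.449]
contact_force: [0.4, -1.2, -0.3]
opening: -0.0003
```

Run:
```python
from geo import *
go(tcp(0,40,.06,.006),Rphi(40,-1)); print(state()['joint_positions']*57.3)
```

```text
t2.18 cur [419.8  22.5 286.8] shift [  32.8   55.6 -175.4] rotvec [-49.1  -9.4  -0.2]
[ -1.6 -22.   92.   -0.  109.9 -12.6]
```

Call:
move_arm(
  commands=[
    [-1,[5,15,0],[-6,-1.2,0]],
    [-1,[10,30,0],[-12,-2.4,0]],
    [-1,[15,45,-10],[-18,-3.5,0]],
    [-1,[20,60,-25],[-25,-4.7,-0.1]],
    [-1,[25,65,-40],[-31,-5.9,-0.1]],
    [-1,[28,70,-55],[-37,-7,-0.1]],
    [-1,[32,75,-70],[-43,-8.2,-0.2]],
    [-1,[33,75,-85],[-49.1,-9.4,-0.2]],
  ],
)

```text
t: 2.85
eef_pos: [0.4531, 0.0967, 0.2014]
ee_rot: [0.725, 0.219, 0.261, -0.599]
contact_force: [0.8, 0.3, -0.4]
opening: -0.0
```

Run:
```python
from geo import *
go(tcp(0,40,.06,.006),Rphi(40,-1)); print(state()['joint_positions']*57.3)
```

```text
t2.85 cur [453.1  96.7 201.4] shift [ -0.4 -18.6 -90.1] rotvec [0.2 0.3 0. ]
[ 35.8  -4.2  97.1 -46.8 106.8  19. ]
```

Call:
move_arm(
  commands=[
    [-1,[0,-5,-25],[0,0,0]],
    [-1,[0,-10,-50],[0,0,0]],
    [-1,[0,-15,-72],[0,0,0]],
    [-1,[0,-19,-90],[0,0,0]],
    [-1,[0,-19,-90],[0,0,0]],
  ],
)

```text
t: 3.27
eef_pos: [0.4508, 0.075, 0.1072]
ee_rot: [0.723, 0.216, 0.264, -0.601]
contact_force: [-1.2, 0.1, -0.2]
opening: 0.0001
```

Run:
```python
from geo import *
go(tcp(0,40,0,.006),Rphi(40,-1));go(tcp(0,40,0,.0),Rphi(40,-1)); print(state()['joint_positions']*57.3)
save('side','s1',(250,130,450,280),4)
```

```text
t3.27 cur [450.8  75.  107.2] shift [ 10.5 -42.1 -34.4] rotvec [ 0.1 -0.3  0.2]
t3.27 cur [450.8  75.  107.2] shift [ 11.2 -45.9 -29.8] rotvec [ 0.1 -0.3  0.2]
[ 33.8  -1.5 104.5 -45.4  98.8  24.8]
```

View pics/s1.png

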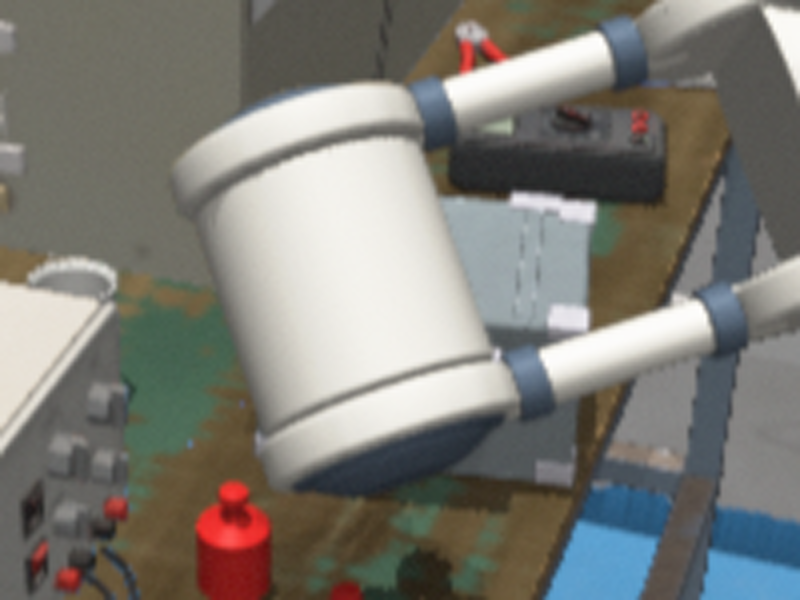

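Run:
```python
from geo import *
save('top','t1',(200,160,500,400),2.5)
```

```text
(no output)
```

View pics/t1.png

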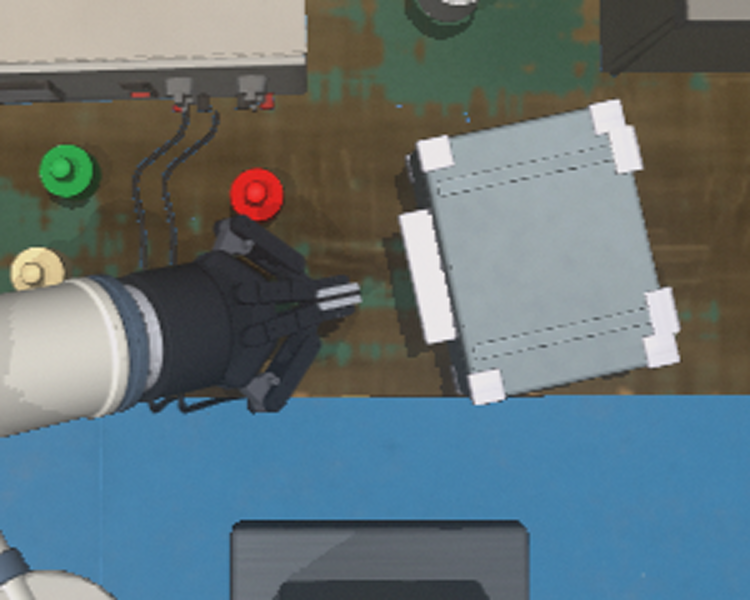

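Call:
move_arm(
  commands=[
    [-1,[0,0,-12],[0,0,0]],
    [-1,[3,-12,-19],[0,0,0]],
    [-1,[6,-24,-25],[0,0,0]],
    [-1,[9,-36,-31],[0,0,0]],
    [-1,[10.5,-42,-34],[0,0,0]],
    [-1,[10.5,-42,-34],[0,0,0]],
  ],
)

```text
t: 3.87
eef_pos: [0.463, 0.0327, 0.0768]
ee_rot: [0.723, 0.219, 0.263, -0.601]
contact_force: [-0.7, 0.7, -0.7]
opening: 0.0004
```

Run:
```python
from geo import *
go(tcp(0,40,0,.0),Rphi(40,-1)); 
save('top','t2',(300,200,450,320),5)
for th,phi in((0,40),(5,42.5),(10,45),(15,47.5),(20,50)): go(tcp(th,phi),Rphi(phi,-1))
```

```text
t3.87 cur [463.   32.7  76.8] shift [-0.9 -3.6  0.6] rotvec [-0.   0.1  0.3]
t3.92 cur [463.   33.3  77.2] shift [-1.  -4.2  0.1] rotvec [-0.   0.1  0.3]
t3.92 cur [463.   33.3  77.2] shift [-1. -4. 15.] rotvec [2.4 0.6 0.3]
t3.92 cur [463.   33.3  77.2] shift [-0.9 -4.9 29.8] rotvec [4.9 1.  0.3]
t3.92 cur [463.   33.3  77.2] shift [-0.4 -7.2 44.5] rotvec [7.3 1.5 0.3]
t3.92 cur [463.   33.3  77.2] shift [  0.2 -10.6  58.9] rotvec [9.8 2.  0.3]
```

View pics/t2.png

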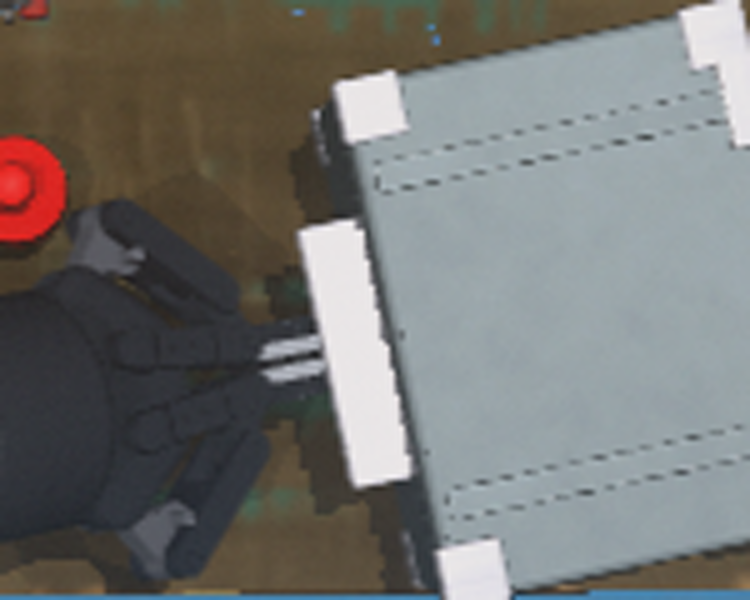

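```bash
cat >> geo.py <<'E'
def table(ths,f=lambda t:40+.5*t):
    e,Rc,s=cur()
    print('t',s['t'],e*1000,'F',s['contact_force'])
    for t in ths:
        p=tcp(t,f(t));print(t,(p-e)*1000,np.degrees((Rphi(f(t),-1)*Rc.inv()).as_rotvec()))
def lidlook(name=None):
    for c in('top','side'):
        im=get_image(c)
        for d in pinpoint(c,'lid_lip')[:2]:
            P=w(c,d['xyz']);v=P[:2]-Hc;s=v@ey;z=P[2]-.089
            print(c,'lip conf %.2f'%d['conf'],P*1000,'theta %.1f'%(np.degrees(np.arctan2(z,-s))+3.4),'r %.1f'%(1000*np.hypot(s,z)))
        if name: cv2.imwrite('pics/%s_%s.png'%(name,c),im[:,:,::-1])
E
python3 - <<'E'
from geo import *
table(np.arange(1,17,2)+1)
E
```

```text
t 3.9167 [463.   33.3  77.2] F [ 0.1 -0.5 -0.2]
2 [-1.  -4.   6.1] [1.  0.3 0.3]
4 [-1.1 -3.9 12. ] [1.9 0.5 0.3]
6 [-1.  -4.1 18. ] [2.9 0.7 0.3]
8 [-1.  -4.4 23.9] [3.9 0.8 0.3]
10 [-0.9 -4.9 29.8] [4.9 1.  0.3]
12 [-0.7 -5.7 35.7] [5.9 1.2 0.3]
14 [-0.5 -6.6 41.6] [6.9 1.4 0.3]
16 [-0.3 -7.8 47.4] [7.8 1.6 0.3]
```

Call:
move_arm(
  commands=[
    [-1,[-1,-4,3],[0.5,0,0]],
    [-1,[-1,-4,6],[1,0.3,0.3]],
    [-1,[-1,-4,12],[1.9,0.5,0.3]],
    [-1,[-1,-4,18],[2.9,0.7,0.3]],
    [-1,[-1,-4.5,24],[3.9,0.8,0.3]],
    [-1,[-1,-5,30],[4.9,1,0.3]],
    [-1,[-1,-5.5,36],[5.9,1.2,0.3]],
    [-1,[-0.5,-6.5,42],[6.9,1.4,0.3]],
  ],
)

```text
t: 4.58
eef_pos: [0.4627, 0.0277, 0.1203]
ee_rot: [0.707, 0.255, 0.308, -0.583]
contact_force: [-0.8, 2.8, -1.7]
opening: 0.0001
```

Run:
```python
from geo import *
lidlook('a')
table(np.arange(16,40,3))
```

```text
top lip conf 0.67 [463.3   1.6 111.9] theta 12.1 r 151.5
t 4.7833 [462.9  27.7 119.5] F [ 0.7  4.2 -1.7]
16 [-0.1 -2.2  5.1] [ 0.9  0.3 -0.1]
19 [ 0.3 -4.2 13.7] [ 2.3  0.5 -0.1]
22 [ 0.8 -6.7 22.2] [ 3.8  0.8 -0.1]
25 [ 1.3 -9.7 30.6] [ 5.3  1.1 -0.1]
28 [  2.  -13.   38.9] [ 6.8  1.4 -0.1]
31 [  2.7 -16.7  46.9] [ 8.2  1.7 -0.1]
34 [  3.5 -20.9  54.7] [ 9.7  2.  -0.1]
37 [  4.3 -25.4  62.3] [11.2  2.2 -0.1]
```

View pics/a_top.png

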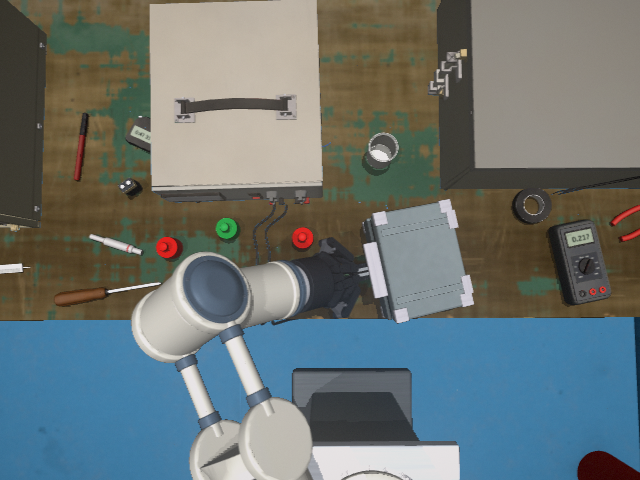

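Call:
move_arm(
  commands=[
    [-1,[0,-2,5],[0.9,0.3,0]],
    [-1,[0.3,-4,14],[2.3,0.5,0]],
    [-1,[0.8,-6.5,22],[3.8,0.8,0]],
    [-1,[1.3,-9.5,31],[5.3,1.1,0]],
    [-1,[2,-13,39],[6.8,1.4,0]],
    [-1,[2.7,-16.5,47],[8.2,1.7,0]],
    [-1,[3.5,-21,55],[9.7,2,0]],
    [-1,[4.3,-25,62],[11.2,2.2,0]],
  ],
)

```text
t: 5.45
eef_pos: [0.4669, 0.0026, 0.1813]
ee_rot: [0.673, 0.311, 0.377, -0.555]
contact_force: [-0.8, 2.1, -0.4]
opening: 0.0001
```

Run:
```python
from geo import *
lidlook('b')
table(np.arange(37,62,3))
```

```text
top lip conf 0.72 [465.3 -21.8 169.2] theta 35.8 r 149.6
side lip conf 0.90 [472.8 -22.3 168.3] theta 35.9 r 147.6
side lip conf 0.68 [485.6 -72.1  -2. ] theta -47.8 r 116.7
t 5.65 [466.9   2.6 180.8] F [ 0.2  2.4 -0.5]
37 [ 0.3 -0.3  1.1] [ 0.1 -0.  -0.1]
40 [ 1.3 -5.2  8.4] [ 1.5  0.3 -0.1]
43 [  2.3 -10.5  15.5] [ 3.   0.6 -0.1]
46 [  3.3 -16.1  22.2] [ 4.5  0.8 -0.1]
49 [  4.5 -22.   28.7] [ 6.   1.1 -0.1]
52 [  5.7 -28.3  34.9] [ 7.4  1.4 -0.1]
55 [  6.9 -34.9  40.7] [ 8.9  1.7 -0.1]
58 [  8.2 -41.7  46.1] [10.4  2.  -0.1]
61 [  9.6 -48.8  51.2] [11.9  2.2 -0.1]
```

Model and measured lid angle agree (36°). Continuing.

Call:
move_arm(
  commands=[
    [-1,[1.3,-5,8.5],[1.5,0.3,0]],
    [-1,[2.3,-10.5,15.5],[3,0.6,0]],
    [-1,[3.3,-16,22],[4.5,0.8,0]],
    [-1,[4.5,-22,28.5],[6,1.1,0]],
    [-1,[5.7,-28.5,35],[7.4,1.4,0]],
    [-1,[7,-35,40.5],[8.9,1.7,0]],
    [-1,[8.2,-41.5,46],[10.4,2,0]],
    [-1,[9.6,-49,51],[11.9,2.2,0]],
  ],
)

```text
t: 6.32
eef_pos: [0.4763, -0.0462, 0.2311]
ee_rot: [0.629, 0.367, 0.446, -0.52]
contact_force: [0.2, 1.6, -0.0]
opening: 0.0002
```

Run:
```python
from geo import *
lidlook('c')
table(np.r_[61:73:3,75:85:2])
```

```text
t 6.5167 [476.3 -46.2 231.2] F [ 0.1  1.9 -0.4]
61 [ 0.2 -0.   0.8] [-0. -0. -0.]
64 [ 1.6 -7.4  5.5] [ 1.4  0.3 -0. ]
67 [  3.1 -14.9   9.8] [ 2.9  0.5 -0. ]
70 [  4.6 -22.7  13.7] [ 4.4  0.8 -0. ]
75 [  7.1 -36.1  19.3] [ 6.9  1.3 -0. ]
77 [  8.2 -41.5  21.2] [ 7.8  1.5 -0. ]
79 [  9.2 -47.   22.9] [ 8.8  1.7 -0. ]
81 [ 10.3 -52.5  24.4] [ 9.8  1.9 -0. ]
83 [ 11.3 -57.8  25.7] [10.8  2.1 -0. ]
```

View pics/c_side.png

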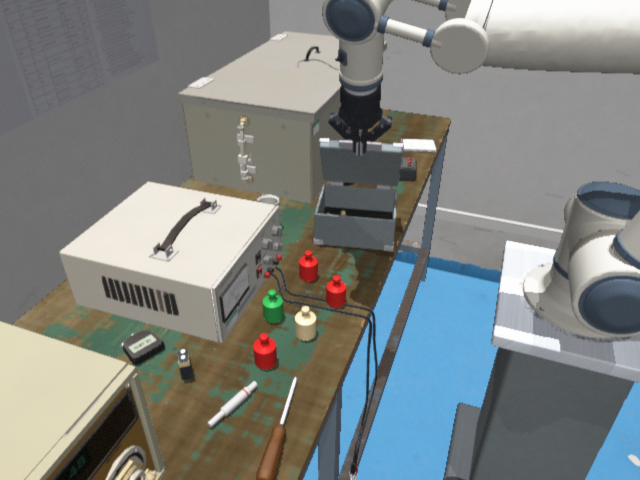

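View pics/c_top.png

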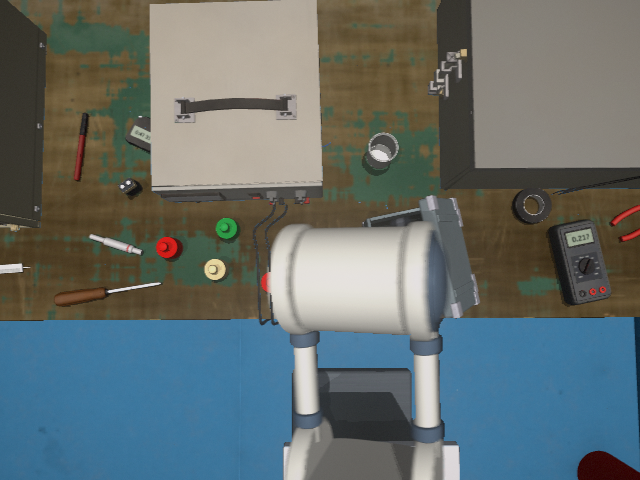

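Both pictures show the lid about 61° open on the fingers (lip at side pixel (360,147)), and the view of it is clear. I'll slow down from here.

Call:
move_arm(
  commands=[
    [-1,[1.6,-7.5,5.5],[1.4,0.3,0]],
    [-1,[3.1,-15,9.8],[2.9,0.5,0]],
    [-1,[4.6,-22.5,13.7],[4.4,0.8,0]],
    [-1,[6,-30,17],[5.7,1,0]],
    [-1,[7.1,-36,19.3],[6.9,1.3,0]],
    [-1,[8.2,-41.5,21],[7.8,1.5,0]],
    [-1,[9.2,-47,23],[8.8,1.7,0]],
    [-1,[9.7,-49.5,23.6],[9.3,1.8,0]],
  ],
)

```text
t: 7.18
eef_pos: [0.4862, -0.0961, 0.2554]
ee_rot: [0.59, 0.41, 0.496, -0.487]
contact_force: [-0.5, 0.5, -0.4]
opening: -0.0002
```

Run:
```python
from geo import *
lidlook('d')
table(np.arange(80,92,1.5))
```

```text
side lip conf 0.56 [ 488.9 -113.1  231.1] theta 80.6 r 145.7
side lip conf 0.34 [486.1 -70.8  -3.5] theta -47.8 r 118.7
t 7.3833 [486.1 -95.7 255.5] F [-0.4  1.2 -0.4]
80.0 [-0.1 -0.3 -0.6] [-0.   0.  -0.1]
81.5 [ 0.7 -4.3  0.5] [ 0.7  0.2 -0.1]
83.0 [ 1.4 -8.3  1.4] [ 1.4  0.3 -0.1]
84.5 [  2.2 -12.4   2.3] [ 2.2  0.4 -0.1]
86.0 [  3.  -16.4   3. ] [ 2.9  0.6 -0.1]
87.5 [  3.8 -20.5   3.7] [ 3.6  0.7 -0.1]
89.0 [  4.6 -24.6   4.2] [ 4.4  0.9 -0.1]
90.5 [  5.3 -28.6   4.6] [ 5.1  1.  -0.1]
```

Call:
move_arm(
  commands=[
    [-1,[0.4,-2,0.2],[0.4,0.1,0]],
    [-1,[0.7,-4.3,0.5],[0.7,0.2,0]],
    [-1,[1,-6.3,1],[1,0.2,0]],
    [-1,[1.4,-8.3,1.4],[1.4,0.3,0]],
    [-1,[1.8,-10.3,1.9],[1.8,0.3,0]],
    [-1,[2.2,-12.4,2.3],[2.2,0.4,0]],
    [-1,[2.6,-14.4,2.7],[2.5,0.5,0]],
    [-1,[3,-16.4,3],[2.9,0.6,0]],
  ],
)

```text
t: 8.05
eef_pos: [0.4893, -0.1125, 0.259]
ee_rot: [0.577, 0.422, 0.511, -0.477]
contact_force: [0.3, -0.1, 0.4]
opening: -0.0003
```

Run:
```python
from geo import *
lidlook('e')
table(np.arange(86,94,1))
save('side','e2',(290,110,430,270),4)
```

```text
top lip conf 0.47 [472.6 274.2  -0.1] theta -8.7 r 425.1
side lip conf 0.59 [ 493.6 -130.7  232.8] theta 87.8 r 144.5
t 8.25 [ 489.2 -112.4  258.9] F [0.6 1.  0.3]
86 [-0.1  0.3 -0.4] [-0.  0. -0.]
87 [ 0.4 -2.4  0. ] [ 0.5  0.1 -0. ]
88 [ 0.9 -5.1  0.4] [ 1.   0.2 -0. ]
89 [ 1.4 -7.8  0.8] [ 1.5  0.3 -0. ]
90 [  1.9 -10.6   1.1] [ 2.   0.4 -0. ]
91 [  2.5 -13.3   1.3] [ 2.5  0.5 -0. ]
92 [  3.  -16.    1.5] [ 2.9  0.6 -0. ]
93 [  3.5 -18.7   1.7] [ 3.4  0.7 -0. ]
```

View pics/e2.png

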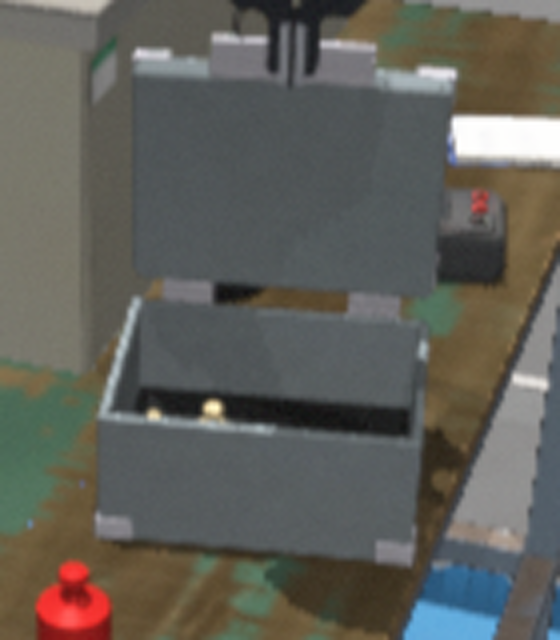

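Call:
move_arm(
  commands=[
    [-1,[0.2,-1,0],[0.2,0,0]],
    [-1,[0.4,-2.4,0],[0.5,0.1,0]],
    [-1,[0.6,-3.8,0.2],[0.7,0.1,0]],
    [-1,[0.9,-5.1,0.4],[1,0.2,0]],
    [-1,[1.1,-6.4,0.6],[1.2,0.2,0]],
    [-1,[1.4,-7.8,0.8],[1.5,0.3,0]],
    [-1,[1.4,-7.8,0.8],[1.5,0.3,0]],
  ],
)

```text
t: 8.88
eef_pos: [0.4907, -0.1204, 0.2596]
ee_rot: [0.57, 0.429, 0.518, -0.471]
contact_force: [-0.1, 0.0, 0.5]
opening: 0.0002
```

```bash
cat >> geo.py <<'E'
def lp(x,y,z,th):
    q=rot(np.array([y,z]),th);return W(*q)+ex3*x
def lidfit(name):
    im=get_image('side');x0,y0,x1,y1=290,90,430,220;s=5
    g=cv2.cvtColor(im,cv2.COLOR_RGB2GRAY).astype(np.float32)
    v=cv2.resize(im[y0:y1,x0:x1,::-1],None,fx=s,fy=s,interpolation=cv2.INTER_CUBIC)
    return v,np.array([x0,y0]),s
def show(name,ths):
    v,o,s=lidfit(name)
    for t,c in zip(ths,((0,0,255),(0,255,0),(255,0,255))):
        ov(v,'side',[lp(a,b,-.0085,t) for a,b in((-.088,-.141),(.088,-.141),(.088,-.005),(-.088,-.005))],c,o,s)
    cv2.imwrite('pics/%s.png'%name,v)
E
python3 - <<'E'
from geo import *
show('f',(89,97));print(state()['contact_force'])
table(np.arange(89,97,1))
E
```

```text
[0.1 0.9 0.2]
t 8.9333 [ 490.7 -120.3  259.6] F [0.1 0.9 0.2]
89 [-0.   0.1  0. ] [-0.  0. -0.]
90 [ 0.5 -2.6  0.3] [ 0.5  0.1 -0. ]
91 [ 1.  -5.4  0.6] [ 0.9  0.2 -0. ]
92 [ 1.6 -8.1  0.8] [ 1.4  0.3 -0. ]
93 [  2.1 -10.8   0.9] [ 1.9  0.4 -0. ]
94 [  2.6 -13.6   1. ] [ 2.4  0.5 -0. ]
95 [  3.1 -16.3   1.1] [ 2.9  0.6 -0. ]
96 [  3.7 -19.    1.1] [ 3.4  0.7 -0. ]
```

View pics/f.png

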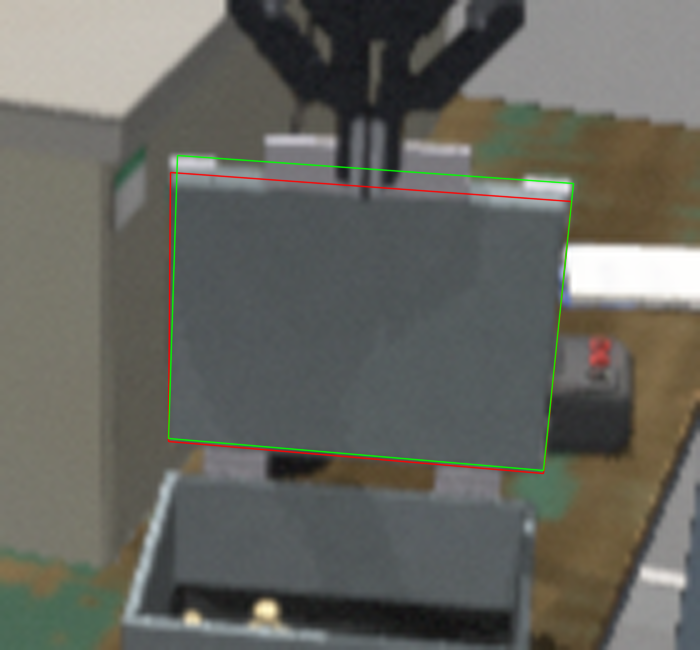

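Call:
move_arm(
  commands=[
    [-1,[0.2,-1.3,0.2],[0.2,0,0]],
    [-1,[0.5,-2.6,0.3],[0.5,0.1,0]],
    [-1,[0.8,-4,0.4],[0.7,0.1,0]],
    [-1,[1,-5.4,0.6],[0.9,0.2,0]],
    [-1,[1.3,-6.7,0.7],[1.2,0.2,0]],
    [-1,[1.6,-8.1,0.8],[1.4,0.3,0]],
    [-1,[1.6,-8.1,0.8],[1.4,0.3,0]],
    [-1,[1.6,-8.1,0.8],[1.4,0.3,0]],
  ],
)

```text
t: 9.6
eef_pos: [0.4923, -0.1283, 0.2605]
ee_rot: [0.564, 0.434, 0.526, -0.466]
contact_force: [0.6, 0.3, 1.1]
opening: -0.0
```

Run:
```python
from geo import *
show('g',(92,100));print(state()['contact_force'])
table(np.arange(92,100,1))
```

```text
[ 0.4 -0.4  0.3]
t 9.65 [ 492.3 -128.2  260.5] F [ 0.4 -0.4  0.3]
92 [-0.  -0.2 -0.1] [ 0.  0. -0.]
93 [ 0.5 -2.9  0.1] [ 0.5  0.1 -0. ]
94 [ 1.  -5.7  0.2] [ 1.   0.2 -0. ]
95 [ 1.5 -8.4  0.2] [ 1.5  0.3 -0. ]
96 [  2.1 -11.1   0.3] [ 2.   0.4 -0. ]
97 [  2.6 -13.9   0.2] [ 2.5  0.5 -0. ]
98 [  3.1 -16.6   0.2] [ 3.   0.6 -0. ]
99 [  3.6 -19.3   0. ] [ 3.5  0.7 -0. ]
```

View pics/g.png

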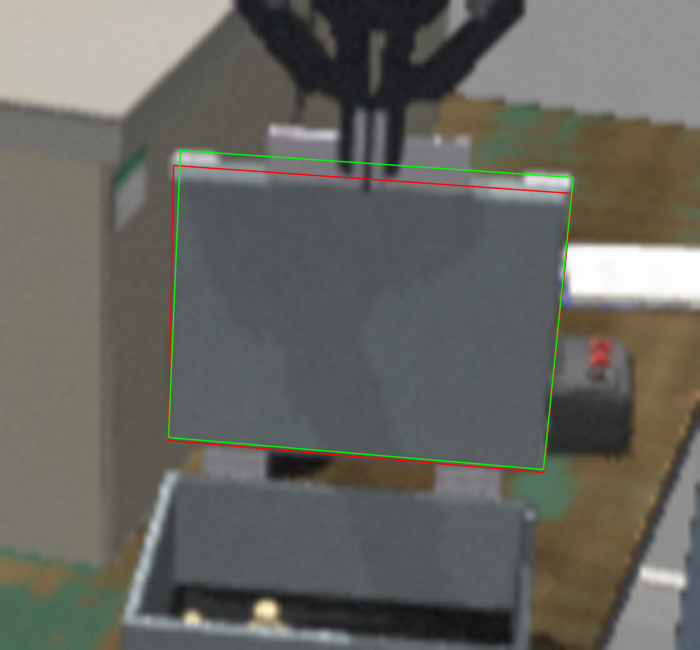

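Call:
move_arm(
  commands=[
    [-1,[0.2,-1.4,0.1],[0.2,0,0]],
    [-1,[0.5,-2.9,0.1],[0.5,0.1,0]],
    [-1,[0.8,-4.3,0.2],[0.7,0.1,0]],
    [-1,[1,-5.7,0.2],[1,0.2,0]],
    [-1,[1.3,-7,0.2],[1.2,0.2,0]],
    [-1,[1.5,-8.4,0.2],[1.5,0.3,0]],
    [-1,[1.5,-8.4,0.2],[1.5,0.3,0]],
    [-1,[1.5,-8.4,0.2],[1.5,0.3,0]],
  ],
)

```text
t: 10.32
eef_pos: [0.4937, -0.1367, 0.2606]
ee_rot: [0.557, 0.44, 0.533, -0.46]
contact_force: [0.5, 0.3, -0.3]
opening: 0.0
```

```bash
cat >> geo.py <<'E'
def lidangle():
    out=[]
    im=get_image('side');cv2.imwrite('pics/last_side.png',im[:,:,::-1])
    g=cv2.GaussianBlur(cv2.cvtColor(im,cv2.COLOR_RGB2GRAY).astype(np.float32),(0,0),.8)
    for x in(-.08,-.07,-.06,.06,.07):   # lid x -> column, scan theta
        ths=np.arange(80,125,.25)
        pts=np.array([px('side',lp(x,-.141,-.0085,t)) for t in ths]).astype(np.float32)
        v=cv2.remap(g,pts[:,0].reshape(1,-1),pts[:,1].reshape(1,-1),cv2.INTER_LINEAR)[0]
        i=np.argmax(np.gradient(v));out.append(ths[i])
    print('lid angle by edge',out)
E
python3 - <<'E'
from geo import *
show('h',(95,103));print(state()['contact_force']);lidangle()
table(np.arange(95,103,1))
def past(f):
    pass
E
```

```text
[-0.7 -0.4  0.4]
lid angle by edge [np.float64(90.0), np.float64(90.25), np.float64(91.5), np.float64(94.25), np.float64(95.5)]
t 10.4167 [ 493.7 -136.6  260.7] F [-0.  -0.   0.1]
95 [ 0.1 -0.1  0.1] [ 0. -0. -0.]
96 [ 0.6 -2.8  0.1] [ 0.5  0.1 -0.1]
97 [ 1.1 -5.5  0. ] [ 1.   0.2 -0.1]
98 [ 1.6 -8.3 -0. ] [ 1.5  0.3 -0.1]
99 [  2.2 -11.   -0.2] [ 2.   0.4 -0.1]
100 [  2.7 -13.7  -0.3] [ 2.5  0.5 -0.1]
101 [  3.2 -16.4  -0.5] [ 3.   0.5 -0.1]
102 [  3.7 -19.1  -0.8] [ 3.5  0.6 -0.1]
```

View pics/h.png

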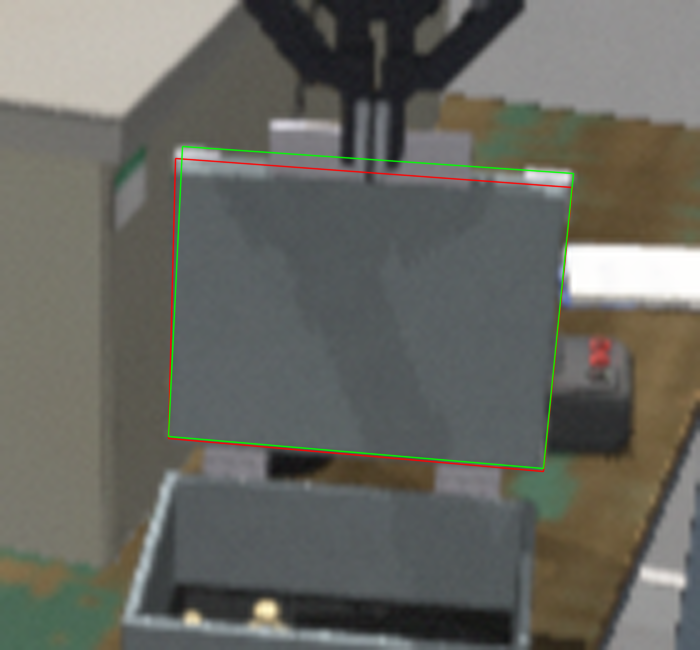

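Call:
move_arm(
  commands=[
    [-1,[0.3,-1.4,0],[0.2,0,0]],
    [-1,[0.6,-2.8,0],[0.5,0.1,0]],
    [-1,[0.8,-4.2,0],[0.7,0.1,0]],
    [-1,[1.1,-5.5,0],[1,0.2,0]],
    [-1,[1.4,-6.9,0],[1.2,0.2,0]],
    [-1,[1.6,-8.3,0],[1.5,0.3,0]],
    [-1,[1.6,-8.3,0],[1.5,0.3,0]],
    [-1,[1.6,-8.3,0],[1.5,0.3,0]],
  ],
)

```text
t: 11.08
eef_pos: [0.4954, -0.145, 0.2606]
ee_rot: [0.55, 0.446, 0.541, -0.454]
contact_force: [0.2, 0.5, 0.4]
opening: 0.0003
```

Run:
```python
from geo import *
show('i',(98,106));print(state()['contact_force']);lidangle()
table(np.arange(98,106,1))
```

```text
[-0.1  1.   0.7]
lid angle by edge [np.float64(93.0), np.float64(91.75), np.float64(92.25), np.float64(124.25), np.float64(98.75)]
t 11.1833 [ 495.4 -144.8  260.7] F [-0.3  0.2  0.3]
98 [ 0.  0. -0.] [-0.  -0.  -0.1]
99 [ 0.5 -2.7 -0.2] [ 0.5  0.1 -0.1]
100 [ 1.1 -5.4 -0.3] [ 1.   0.2 -0.1]
101 [ 1.6 -8.1 -0.6] [ 1.5  0.3 -0.1]
102 [  2.1 -10.9  -0.8] [ 2.   0.3 -0.1]
103 [  2.6 -13.6  -1.1] [ 2.4  0.4 -0.1]
104 [  3.1 -16.3  -1.5] [ 2.9  0.5 -0.1]
105 [  3.7 -19.   -1.9] [ 3.4  0.6 -0.1]
```

View pics/i.png

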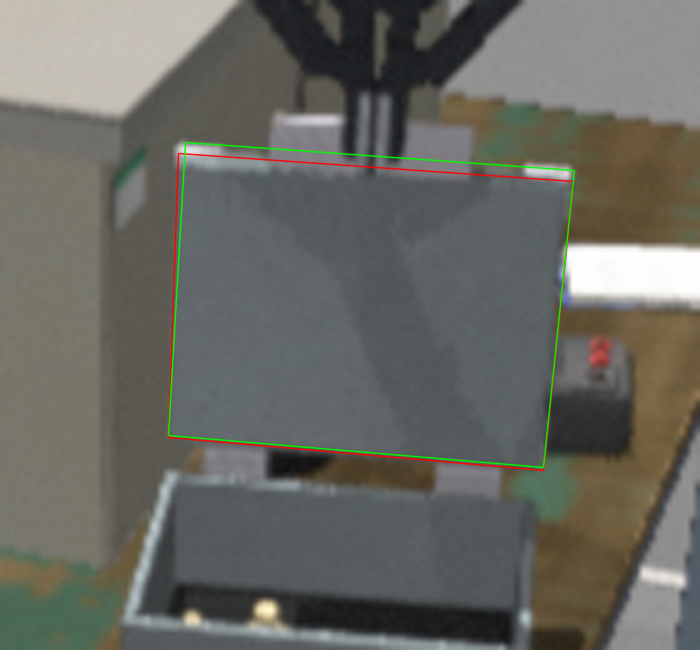

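Call:
move_arm(
  commands=[
    [-1,[0.3,-1.4,0],[0.2,0,0]],
    [-1,[0.5,-2.7,-0.2],[0.5,0.1,0]],
    [-1,[0.8,-4,-0.2],[0.7,0.1,0]],
    [-1,[1.1,-5.4,-0.3],[1,0.2,0]],
    [-1,[1.1,-5.4,-0.3],[1,0.2,0]],
    [-1,[1.1,-5.4,-0.3],[1,0.2,0]],
    [-1,[1.1,-5.4,-0.3],[1,0.2,0]],
    [-1,[1.1,-5.4,-0.3],[1,0.2,0]],
  ],
)

```text
t: 11.85
eef_pos: [0.4964, -0.1502, 0.2604]
ee_rot: [0.545, 0.45, 0.546, -0.45]
contact_force: [-0.0, 0.5, 0.6]
opening: 0.0
```

Run:
```python
from geo import *
show('j',(100,108));print(state()['contact_force']);lidangle()
table(np.arange(100,106,1))
```

```text
[-0.2 -0.3  0.5]
lid angle by edge [np.float64(98.0), np.float64(96.5), np.float64(95.0), np.float64(124.25), np.float64(102.0)]
t 11.95 [ 496.5 -150.1  260.4] F [-0.8  0.3 -0.1]
100 [-0.1 -0.1 -0.1] [-0.  -0.  -0.1]
101 [ 0.5 -2.8 -0.3] [ 0.5  0.1 -0.1]
102 [ 1.  -5.5 -0.6] [ 1.   0.2 -0.1]
103 [ 1.5 -8.3 -0.9] [ 1.4  0.3 -0.1]
104 [  2.  -11.   -1.2] [ 1.9  0.3 -0.1]
105 [  2.5 -13.7  -1.6] [ 2.4  0.4 -0.1]
```

View pics/j.png

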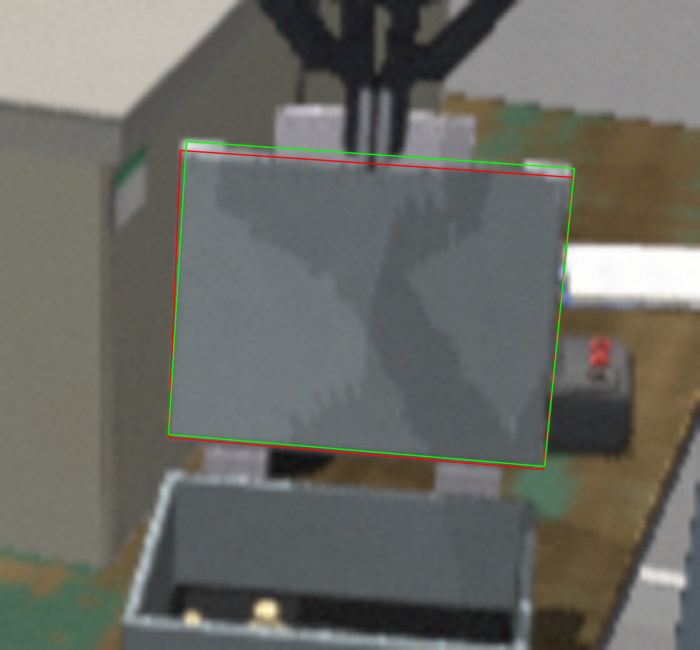

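Call:
move_arm(
  commands=[
    [-1,[0,0,0],[0,0,0]],
    [-1,[0,0,0],[0,0,0]],
    [-1,[0,0,0],[0,0,0]],
    [-1,[0,0,0],[0,0,0]],
  ],
)

```text
t: 12.28
eef_pos: [0.4964, -0.1502, 0.2604]
ee_rot: [0.545, 0.45, 0.546, -0.45]
contact_force: [0.4, 0.3, 0.5]
opening: 0.0002
```

Run:
```python
from geo import *
show('k',(100,108));print(state()['contact_force']);lidangle()
```

```text
[ 0.2 -0.8  0.4]
lid angle by edge [np.float64(98.0), np.float64(96.5), np.float64(94.75), np.float64(124.25), np.float64(102.0)]
```

View pics/k.png

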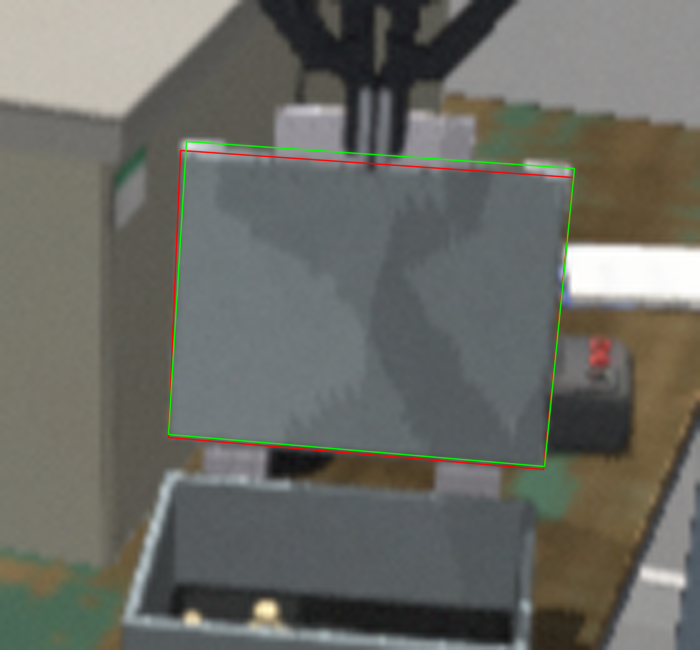

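Call:
move_arm(
  commands=[
    [-1,[-0.3,2,0],[0,0,0]],
    [-1,[-0.7,4,0],[0,0,0]],
    [-1,[-1,6,0],[0,0,0]],
    [-1,[-1.3,8,0],[0,0,0]],
    [-1,[-1.3,8,0],[0,0,0]],
    [-1,[-1.3,8,0],[0,0,0]],
  ],
)

```text
t: 12.88
eef_pos: [0.4952, -0.142, 0.2605]
ee_rot: [0.545, 0.45, 0.546, -0.45]
contact_force: [0.6, -0.1, -0.1]
opening: -0.0001
```

Run:
```python
from geo import *
show('l',(100,108));print(state()['contact_force']);lidangle()
```

```text
[0.2 0.7 0.1]
lid angle by edge [np.float64(98.0), np.float64(96.25), np.float64(95.0), np.float64(98.75), np.float64(97.5)]
```

View pics/l.png

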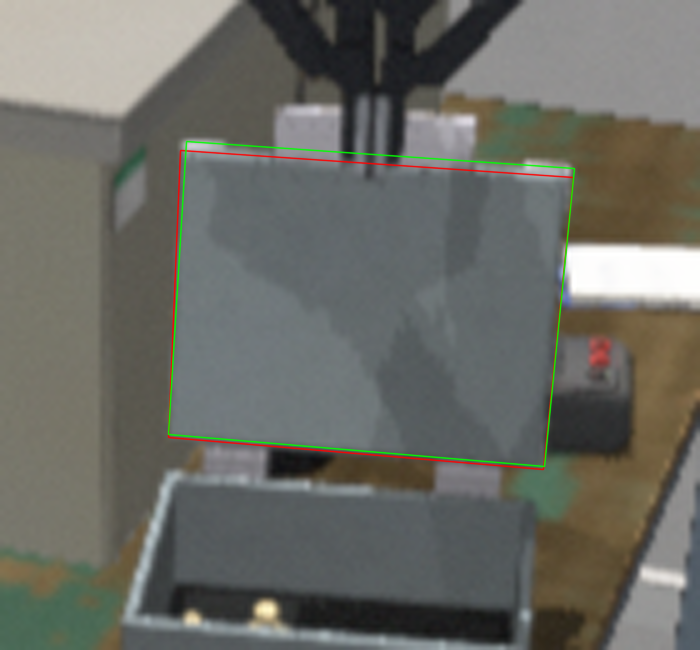

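The lid stays put at about 103° with the fingers withdrawn and no force on them, so it is open by itself. I'll retreat and locate the brass weight more exactly.

Call:
move_arm(
  commands=[
    [-1,[-4,20,0],[0,0,0]],
    [-1,[-9,50,10],[0,0,0]],
    [-1,[-15,85,20],[0,0,-6]],
    [-1,[-20,120,30],[0,0,-12]],
    [-1,[-23,160,30],[0,0,-19]],
    [-1,[-25,200,30],[0,0,-26]],
    [-1,[-25,240,30],[0,0,-33]],
    [-1,[-25,280,30],[0,0,-40]],
  ],
)

```text
t: 13.65
eef_pos: [0.4701, 0.1228, 0.2908]
ee_rot: [0.373, 0.601, 0.374, -0.6]
contact_force: [0.5, -0.6, -1.1]
opening: -0.0005
```

Run:
```python
from geo import *
from plant import *
np.set_printoptions(precision=1,suppress=True)
e,Rc,s=cur();print(e*1000,s['joint_positions']*57.3)
for c in('top','side'):
    for t in('big_weight','weight_500'):
        for d in pinpoint(c,t)[:6]:
            P=w(c,d['xyz']);print(c,t,round(d['conf'],2),P*1000,px(c,P))
    im=get_image(c);h=cv2.cvtColor(im,cv2.COLOR_RGB2HSV)
    m=cv2.inRange(h,(18,40,120),(35,255,255));n,l,st,ce=cv2.connectedComponentsWithStats(m)
    for i in range(1,n):
        if st[i,4]>60: print(c,st[i],ce[i])
    cv2.imwrite('pics/m_%s.png'%c,im[:,:,::-1])
p=np.append(C+ex*.036-ey*.010,0);print('nest',p*1000)
v=cv2.imread('pics/m_side.png');cv2.imwrite('pics/ws.png',cv2.resize(v[290:350,260:350],None,fx=7,fy=7,interpolation=cv2.INTER_CUBIC))
```

```text
[470.1 122.8 290.8] [ 10.6 -11.8  83.4   0.  108.4  36.8]
top big_weight 0.96 [469.  276.1  30. ] [215.4 268.7]
top big_weight 0.95 [448.3 175.4  34. ] [271.6 280.1]
top big_weight 0.87 [540.2 256.4  32.6] [226.4 228.8]
top big_weight 0.73 [506.2 361.8  27.3] [168.1 248.2]
top big_weight 0.65 [527.1 121.9  30.6] [301.7 235.9]
top big_weight 0.59 [443.3 -72.5  13.2] [409. 282.]
top weight_500 0.89 [525.2 124.8  -3.9] [300.8 238.2]
top weight_500 0.82 [505.2 362.2  -1.5] [172.6 249.5]
top weight_500 0.8 [473.  275.   -1.3] [219.6 266.7]
top weight_500 0.73 [504.6 -55.6  14.2] [399.3 248.4]
top weight_500 0.72 [541.5 255.9  -3.6] [230.4 229.8]
top weight_500 0.68 [443.4 176.6  -0.5] [272.7 282.5]
top [393 222  12  12 100] [398.1 227.1]
top [395 238  16  16 175] [402.6 245.5]
side big_weight 0.95 [527.8 120.5  28.9] [307.3 263.2]
side big_weight 0.92 [542.6 256.9  29.1] [272.9 303.6]
side big_weight 0.81 [514.8 364.8  31.2] [261.2 347.3]
side big_weight 0.59 [448.4 178.   26.9] [334.8 290.2]
side big_weight 0.28 [486.9 -69.4  -3.5] [353.3 231.4]
side weight_500 0.9 [541.1 259.4  -2.9] [2
[... 279 characters left out ...]
.2 182.9]
side [437 118  14  14 101] [443.7 124.2]
side [418 153  11  21 114] [422.1 161.8]
side [179 178  83  23 737] [219.8 189.7]
side [279 198  17   8  70] [286.1 201.6]
side [    0   278   135   202 15334] [ 49.4 384.8]
side [294 305  23  36 519] [305.2 323.8]
side [229 318  17  27 162] [237.7 330.5]
side [328 330  30  29 366] [344.5 344.2]
side [324 377  13  21 103] [330.2 387.9]
side [141 381  18  28 123] [147.8 393. ]
side [151 380  28  38 240] [164.6 400.6]
side [132 383  32  97 420] [148.  444.5]
side [183 399  12  18  89] [188.8 406.5]
side [302 429  11   9  64] [307.3 433.2]
side [115 459  22  21 243] [126.7 470.5]
side [278 464  19  16 154] [286.1 473. ]
nest [444.4 -69.9   0. ]
```

View pics/m_side.png

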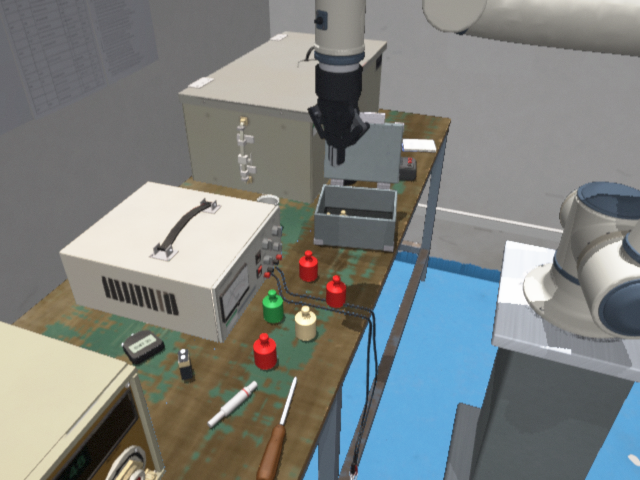

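View pics/ws.png

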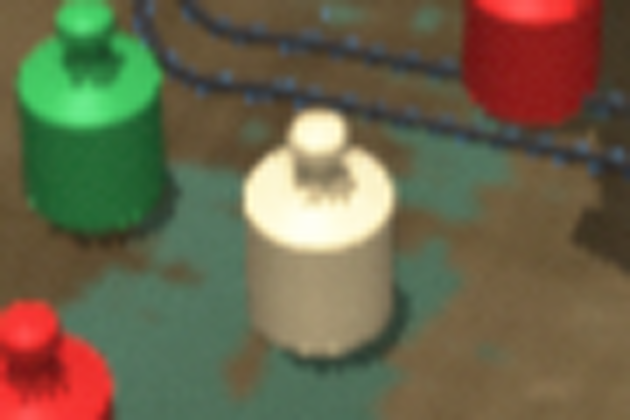

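View pics/m_top.png

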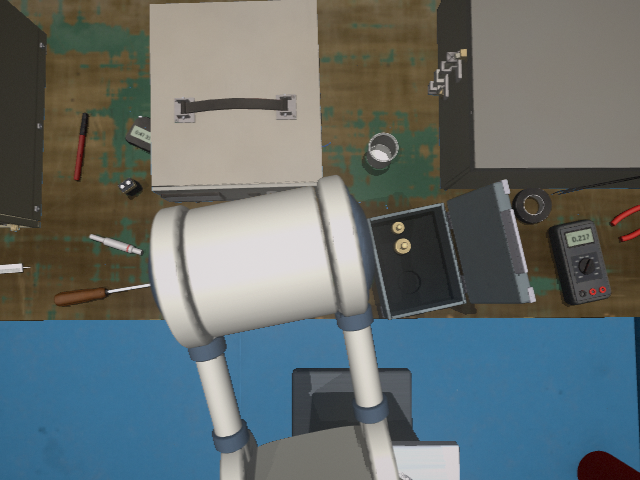

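Run:
```python
from geo import *
im=cv2.imread('pics/top0.png');h=cv2.cvtColor(im,cv2.COLOR_BGR2HSV)
m=cv2.inRange(h[250:290,195:240],(15,40,150),(35,255,255));c,r=cv2.minEnclosingCircle(cv2.findNonZero(m));print(c[0]+195,c[1]+250,r)
for z in(.034,.038,.042):print(z,ray('top',c[0]+195,c[1]+250,z)*1000)
# side overlay of cylinder at guess
v=cv2.imread('pics/m_side.png');x0,y0=260,290;s=7
v=cv2.resize(v[290:350,260:350],None,fx=s,fy=s,interpolation=cv2.INTER_CUBIC)
a=np.linspace(0,2*np.pi,40)
for P in((.471,.277),):
    for z,col in((0,(0,0,255)),(.038,(0,255,0))):
        ov(v,'side',[np.array([P[0]+.019*np.cos(t),P[1]+.019*np.sin(t),z]) for t in a],col,np.array([x0,y0]),s)
cv2.imwrite('pics/ws2.png',v)
# nest on top image
v=cv2.imread('pics/m_top.png')[190:330,350:480];s=5;v=cv2.resize(v,None,fx=s,fy=s,interpolation=cv2.INTER_CUBIC)
for (x,r,z) in((.036,.0205,.022),(-.030,.014,.022+.0),(-.064,.011,.022)):
    ov(v,'top',[np.append(C+ex*(x+r*np.cos(t))+ey*(-.010+r*np.sin(t)),z) for t in a],(0,0,255),np.array([350,190]),s)
aa,b=.088,.068
ov(v,'top',[np.append(C+ex*x+ey*y,.080) for x,y in((-aa,-b),(aa,-b),(aa,b),(-aa,b))],(0,255,0),np.array([350,190]),s)
cv2.imwrite('pics/nest.png',v)
```

```text
214.4336280822754 268.8938045501709 10.604207992553711
0.034 [468.7 277.   34. ]
0.038 [468.7 276.1  38. ]
0.042 [468.6 275.3  42. ]
```

View pics/ws2.png

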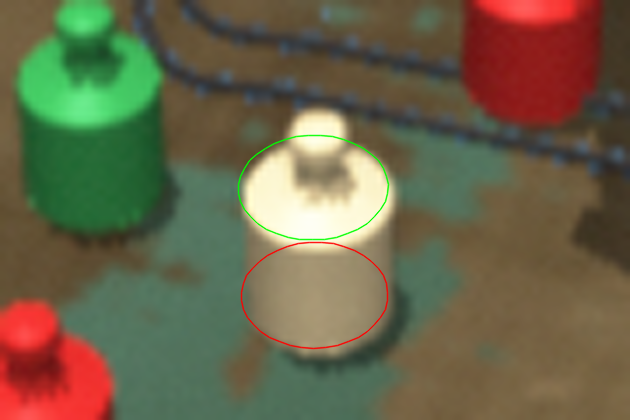

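View pics/nest.png

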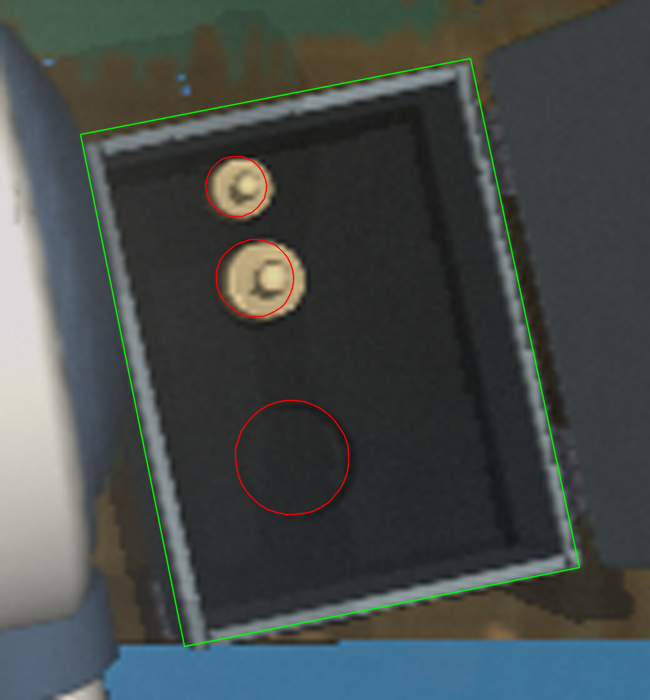

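Run:
```python
from geo import *
o=cv2.imread('pics/m_top.png');x0,y0,x1,y1=375,205,470,325;s=6
v=cv2.cvtColor(o[y0:y1,x0:x1],cv2.COLOR_BGR2GRAY).astype(float)
v=np.clip((v-15)*6,0,255).astype(np.uint8);v=cv2.resize(v,None,fx=5,fy=5,interpolation=cv2.INTER_CUBIC);v=cv2.cvtColor(v,cv2.COLOR_GRAY2BGR)
cv2.imwrite('pics/nest_e.png',v)
```

```text
(no output)
```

View pics/nest_e.png

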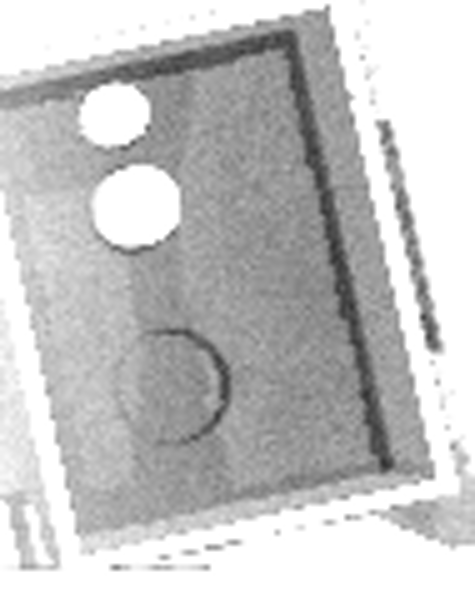

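Run:
```python
from geo import *
print('nest top cam',ray('top',409.2,281.9,.022)*1000, 'model px',px('top',np.array([.4444,-.0699,.022])))
R90=R.from_matrix(np.c_[-z3,ey3,np.cross(-z3,ey3)]);go(np.array([.4695,.277,.13]),R90)
```

```text
nest top cam [443.7 -71.3  22. ] model px [408.4 281.5]
t13.95 cur [470.6 120.5 290.4] shift [  -1.1  156.5 -160.4] rotvec [ -0.   -0.  -53.3]
```

Call:
move_arm(
  commands=[
    [0.4,[0,20,0],[0,0,-6.7]],
    [0.4,[0,45,0],[0,0,-13.4]],
    [0.4,[0,70,-10],[0,0,-20]],
    [0.4,[0,95,-30],[0,0,-26.7]],
    [0.4,[-1,120,-55],[0,0,-33.4]],
    [0.4,[-1,140,-80],[0,0,-40]],
    [0.4,[-1,156.5,-110],[0,0,-46.7]],
    [0.4,[-1,156.5,-140],[0,0,-53.3]],
  ],
)

```text
t: 14.62
eef_pos: [0.47, 0.2788, 0.1494]
ee_rot: [0.064, 0.705, 0.066, -0.704]
contact_force: [1.4, -0.3, -0.2]
opening: 0.0597
```

Call:
move_arm(
  commands=[
    [0.4,[0,0,-15],[0,0,0]],
    [0.4,[0,0,-20],[0,0,0]],
    [0.4,[0,0,-20],[0,0,0]],
  ],
)

```text
t: 14.87
eef_pos: [0.4694, 0.2762, 0.1288]
ee_rot: [-0.067, -0.703, -0.066, 0.705]
contact_force: [-0.3, 0.0, 0.7]
opening: 0.06
```

Run:
```python
from geo import *
R90=R.from_matrix(np.c_[-z3,ey3,np.cross(-z3,ey3)]);go(np.array([.4695,.277,.036]),R90)
print(state()['opening'],state()['joint_positions']*57.3)
save('side','n',(220,220,400,370),4)
```

```text
t14.87 cur [469.4 276.2 128.8] shift [  0.1   0.8 -92.8] rotvec [ 0.1 -0.1  0.1]
0.060005560028075736 [ 26.9  -2.5  91.3   0.   91.4 106.1]
```

View pics/n.png

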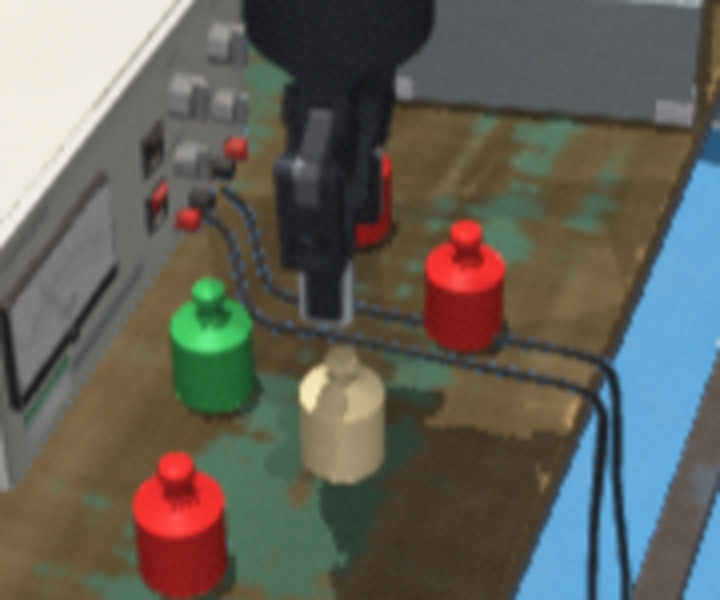

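Call:
move_arm(
  commands=[
    [0.4,[0,0.5,-20],[0,0,0]],
    [0.4,[0,0.5,-45],[0,0,0]],
    [0.4,[0,0.5,-65],[0,0,0]],
    [0.4,[0,0.5,-82],[0,0,0]],
    [0.4,[0,0.5,-90],[0,0,0]],
    [0.4,[0,0.5,-93],[0,0,0]],
  ],
)

```text
t: 15.42
eef_pos: [0.47, 0.2778, 0.0376]
ee_rot: [0.066, 0.704, 0.067, -0.704]
contact_force: [-0.1, -0.6, 0.5]
opening: 0.0598
```

Call:
move_arm(
  commands=[
    [0,[0,0,0],[0,0,0]],
    [-0.1,[0,0,0],[0,0,0]],
    [-0.3,[0,0,0],[0,0,0]],
    [-0.3,[0,0,0],[0,0,0]],
    [-0.3,[0,0,0],[0,0,0]],
  ],
  newtons=20,
)

```text
t: 15.83
eef_pos: [0.4707, 0.2784, 0.0396]
ee_rot: [0.066, 0.705, 0.067, -0.703]
contact_force: [-0.9, -3.4, 7.0]
opening: 0.0368
```

Run:
```python
from geo import *
e,Rc,s=cur();print(e*1000,s['contact_force'],s['opening'],s['torque'])
save('side','o',(220,220,400,370),4)
```

```text
[470.7 278.4  39.6] [-0.9 -3.4  7. ] 0.036828381799080545 [-0.5 -0.   0. ]
```

View pics/o.png

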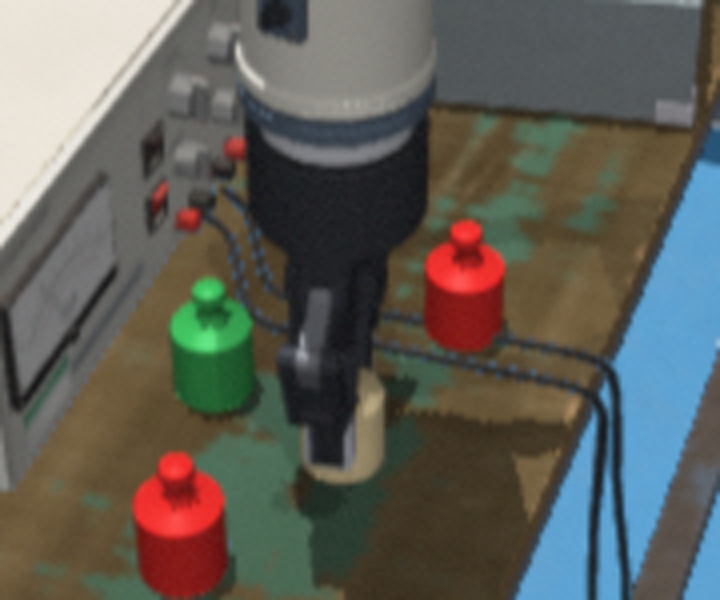

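Call:
move_arm(
  commands=[
    [0,[0,0,-2],[0,0,0]],
    [0.4,[0,0,-1],[0,0,0]],
    [0.4,[0,0,15],[0,0,0]],
    [0.4,[0,0,40],[0,0,0]],
    [0.4,[0,0,60],[0,0,7]],
    [0.4,[0,0,65],[0,0,14]],
    [0.4,[0,0,65],[0,0,21]],
    [0.4,[0,0,65],[0,0,28]],
  ],
)

```text
t: 16.55
eef_pos: [0.4697, 0.2787, 0.1032]
ee_rot: [0.237, 0.667, 0.238, -0.666]
contact_force: [-0.3, 0.1, 0.0]
opening: 0.0594
```

Call:
move_arm(
  commands=[
    [0.4,[0,0,0],[0,0,7]],
    [0.4,[0,0,0],[0,0,14]],
    [0.4,[0,0,0],[0,0,21]],
    [0.4,[0,0,0],[0,0,28]],
    [0.4,[0,0,0],[0,0,35]],
    [0.4,[0,0,0],[0,0,42]],
    [0.4,[0,0,0],[0,0,49]],
    [0.4,[0,0,0],[0,0,56]],
  ],
)

```text
t: 17.22
eef_pos: [0.4692, 0.2785, 0.102]
ee_rot: [0.522, 0.477, 0.523, -0.477]
contact_force: [0.1, 0.3, -0.5]
opening: 0.0601
```

Call:
move_arm(
  commands=[
    [0.4,[0,0,0],[0,0,7]],
    [0.4,[0,0,0],[0,0,14]],
    [0.4,[0,0,0],[0,0,20]],
    [0.4,[0,0,0],[0,0,26]],
    [0.4,[0,0,0],[0,0,26]],
  ],
)

```text
t: 17.63
eef_pos: [0.4692, 0.2784, 0.1021]
ee_rot: [0.615, 0.348, 0.616, -0.348]
contact_force: [0.0, -0.6, 0.4]
opening: 0.0601
```

Run:
```python
from geo import *
e,Rc,s=cur();print(s['t'],e*1000,s['contact_force'],s['opening'],Rc.as_matrix(),s['joint_positions']*57.3)
save('side','p',(220,220,400,370),4)
```

```text
17.6333 [469.2 278.4 102.1] [ 0.  -0.6  0.4] 0.0600977810191919 [[-0.   0.9  0.5]
 [ 0.   0.5 -0.9]
 [-1.  -0.  -0. ]] [27.1 -1.7 93.2  0.1 88.5 -4. ]
```

View pics/p.png

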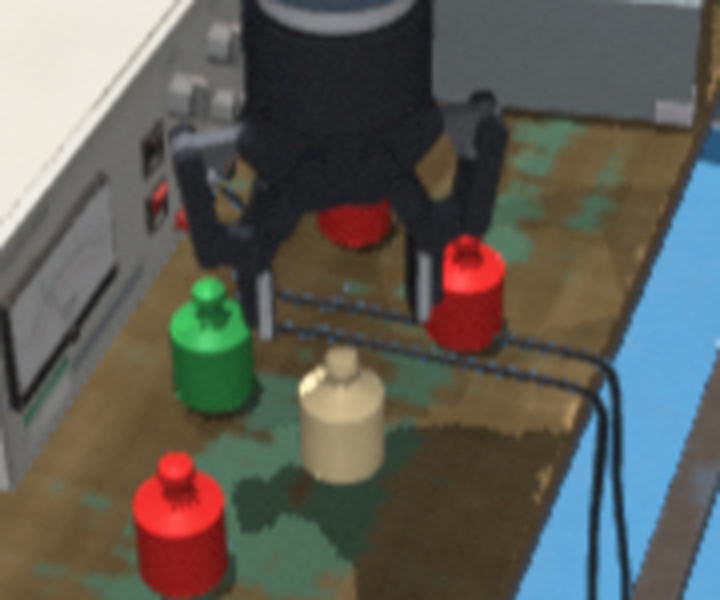

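Call:
move_arm(
  commands=[
    [0.4,[0,0,-20],[0,0,0]],
    [0.4,[0,0,-42],[0,0,0]],
    [0.4,[0,0,-58],[0,0,0]],
    [0.4,[0,0,-65],[0,0,0]],
    [0.4,[0,0,-65],[0,0,0]],
    [0,[0,0,-65],[0,0,0]],
    [-0.05,[0,0,-65],[0,0,0]],
    [-0.08,[0,0,-65],[0,0,0]],
  ],
)

```text
t: 18.35
eef_pos: [0.4703, 0.2787, 0.039]
ee_rot: [0.615, 0.35, 0.615, -0.349]
contact_force: [1.1, -0.4, 0.9]
opening: 0.0394
```

Call:
move_arm(
  commands=[
    [-0.12,[0,0,0],[0,0,0]],
    [-0.2,[0,0,0],[0,0,0]],
    [-0.3,[0,0,0],[0,0,0]],
    [-0.3,[0,0,0],[0,0,0]],
  ],
  newtons=30,
)

```text
t: 18.68
eef_pos: [0.47, 0.2785, 0.0389]
ee_rot: [0.615, 0.35, 0.615, -0.349]
contact_force: [-2.9, -0.4, 6.2]
opening: 0.0369
```

Run:
```python
from geo import *
e,Rc,s=cur();print(s['t'],e*1000,s['contact_force'],s['torque'],s['opening'])
save('side','q',(220,220,400,370),4)
```

```text
18.6833 [470.  278.5  38.9] [-2.9 -0.4  6.2] [-0.2  0.3  0. ] 0.036861671434884676
```

View pics/q.png

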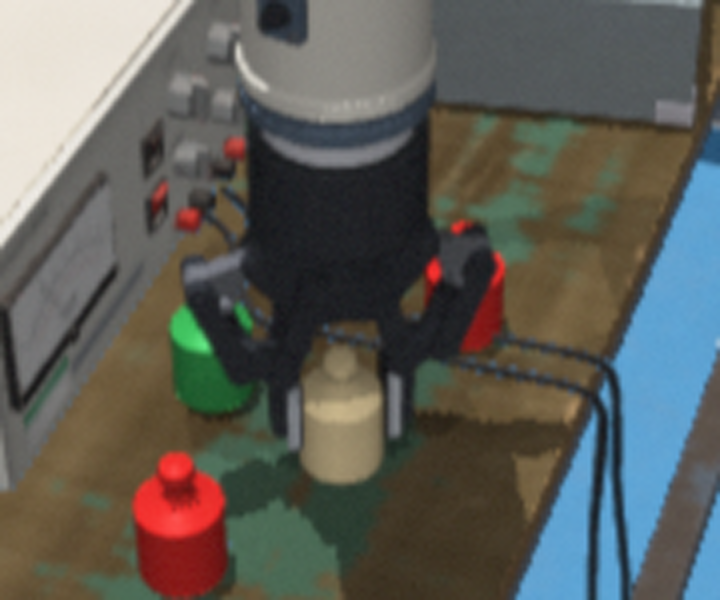

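Call:
move_arm(
  commands=[
    [-0.3,[0,0,0],[0,0,0]],
    [-0.3,[0,0,0],[0,0,0]],
    [-0.3,[0,0,5],[0,0,0]],
    [-0.3,[0,0,15],[0,0,0]],
    [-0.3,[0,0,30],[0,0,0]],
    [-0.3,[0,0,45],[0,0,0]],
    [-0.3,[0,0,60],[0,0,0]],
    [-0.3,[0,0,75],[0,0,0]],
  ],
  newtons=50,
)

```text
t: 19.4
eef_pos: [0.4691, 0.2781, 0.1127]
ee_rot: [0.614, 0.349, 0.615, -0.35]
contact_force: [-0.2, 0.2, -4.9]
opening: 0.0362
```

Run:
```python
from geo import *
e,Rc,s=cur();print(s['t'],e*1000,s['contact_force'],s['torque'],s['opening'])
R90=R.from_matrix(np.c_[-z3,ey3,np.cross(-z3,ey3)]);go(np.array([.4449,-.0695,.160]),R90)
save('side','r',(220,180,400,330),4)
```

```text
19.4 [469.1 278.1 112.7] [-0.2  0.2 -4.9] [-0. -0.  0.] 0.03615296211045314
t19.40 cur [469.1 278.1 112.7] shift [ -24.2 -347.6   47.3] rotvec [  -0.1   -0.1 -110. ]
```

View pics/r.png

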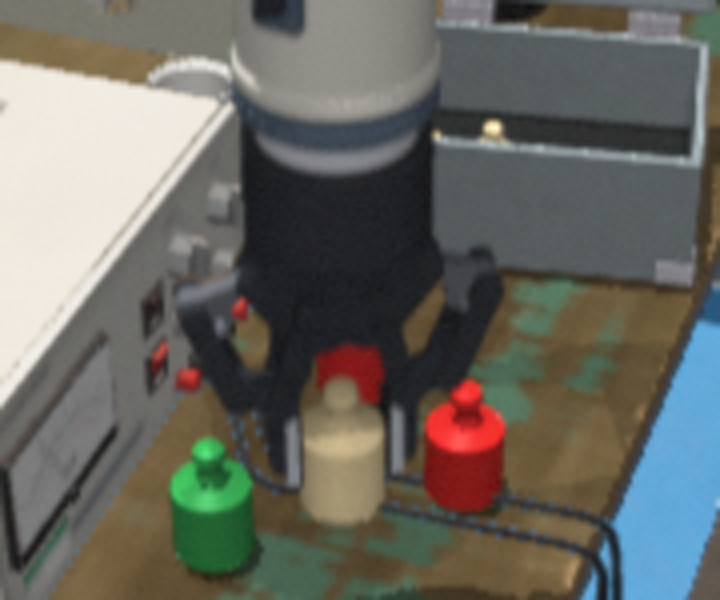

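Call:
move_arm(
  commands=[
    [-0.3,[0,0,15],[0,0,0]],
    [-0.3,[0,0,35],[0,0,-6]],
    [-0.3,[-1,-10,50],[0,0,-13]],
    [-0.3,[-3,-25,60],[0,0,-20]],
    [-0.3,[-5,-45,65],[0,0,-27]],
    [-0.3,[-6,-65,65],[0,0,-34]],
    [-0.3,[-8,-85,65],[0,0,-41]],
    [-0.3,[-9,-110,65],[0,0,-48]],
  ],
)

```text
t: 20.12
eef_pos: [0.46, 0.1679, 0.1768]
ee_rot: [-0.418, -0.57, -0.419, 0.57]
contact_force: [0.4, 0.0, -5.3]
opening: 0.0359
```

Call:
move_arm(
  commands=[
    [-0.3,[-2,-25,0],[0,0,-7]],
    [-0.3,[-4,-50,0],[0,0,-14]],
    [-0.3,[-5,-75,0],[0,0,-21]],
    [-0.3,[-7,-100,0],[0,0,-28]],
    [-0.3,[-9,-125,0],[0,0,-35]],
    [-0.3,[-10,-150,0],[0,0,-42]],
    [-0.3,[-12,-172,0],[0,0,-49]],
    [-0.3,[-12,-190,0],[0,0,-55]],
  ],
)

```text
t: 20.78
eef_pos: [0.4478, -0.0233, 0.1768]
ee_rot: [-0.107, -0.699, -0.107, 0.699]
contact_force: [0.6, 0.3, -4.8]
opening: 0.0363
```

Run:
```python
from geo import *
R90=R.from_matrix(np.c_[-z3,ey3,np.cross(-z3,ey3)]);go(np.array([.4449,-.0695,.178]),R90)
```

```text
t20.78 cur [447.8 -23.3 176.8] shift [ -2.9 -46.2   1.2] rotvec [-0.  -0.  -6.6]
```

Call:
move_arm(
  commands=[
    [-0.3,[-1,-15,0],[0,0,-3]],
    [-0.3,[-2,-30,0],[0,0,-6]],
    [-0.3,[-2.5,-42,0],[0,0,-6.6]],
    [-0.3,[-2.5,-46,0],[0,0,-6.6]],
    [-0.3,[-2.5,-46,0],[0,0,-6.6]],
    [-0.3,[-2.5,-46,0],[0,0,-6.6]],
  ],
)

```text
t: 21.28
eef_pos: [0.4459, -0.0674, 0.177]
ee_rot: [0.069, 0.704, 0.07, -0.704]
contact_force: [0.6, -0.2, -5.7]
opening: 0.0358
```

Run:
```python
from geo import *
R90=R.from_matrix(np.c_[-z3,ey3,np.cross(-z3,ey3)]);go(np.array([.4449,-.0695,.178]),R90)
im=get_image('side');cv2.imwrite('pics/u0.png',im[:,:,::-1])
x0,y0=290,110;s=4;v=cv2.resize(im[110:260,290:440,::-1],None,fx=s,fy=s,interpolation=cv2.INTER_CUBIC)
e,_,st=cur();a=np.linspace(0,6.28,40)
for r,z,c,P in((.019,e[2]-.039,(0,0,255),e),(.0205,.022,(0,255,0),[.4449,-.0695])):
    ov(v,'side',[np.array([P[0]+r*np.cos(t),P[1]+r*np.sin(t),z]) for t in a],c,np.array([x0,y0]),s)
cv2.imwrite('pics/u.png',v)
im=get_image('top');cv2.imwrite('pics/u_top.png',im[180:330,340:500,::-1].repeat(4,0).repeat(4,1))
```

```text
t21.28 cur [445.9 -67.4 177. ] shift [-1.  -2.1  1. ] rotvec [-0.1  0.  -0.4]
```

View pics/u.png

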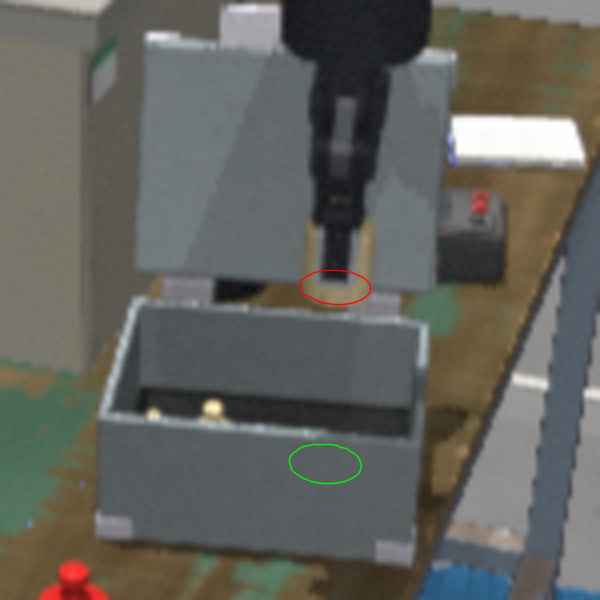

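View pics/u_top.png

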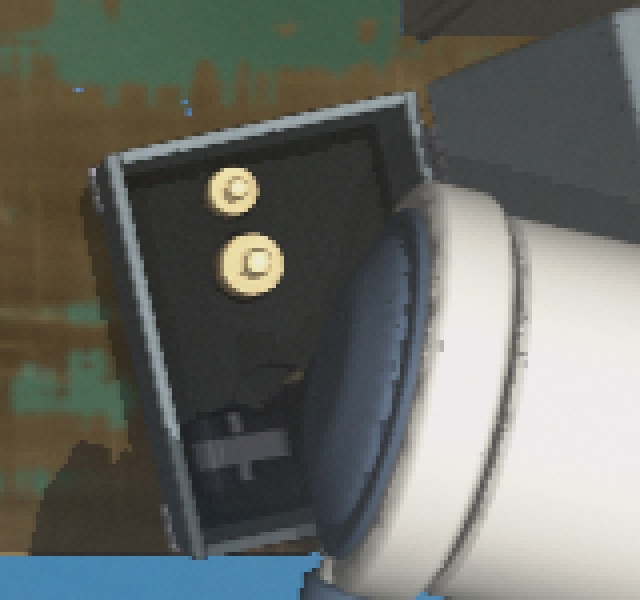

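Run:
```python
from geo import *
d,n=dn(70.5);D=ey3*d[0]+z3*d[1]
for L in(.1,.15,.2,.25,.3,.35):print(L,px('side',np.array([.4763,-.0462,.2312])-D*L))
print([ (z,px('side',np.array([.470,.123,z]))) for z in(.35,.45,.5,.55)])
```

```text
0.1 [360.4 105.6]
0.15 [360.8  84. ]
0.2 [361.2  60.6]
0.25 [361.6  35. ]
0.3 [362.1   7. ]
0.35 [362.6 -23.9]
[(0.35, array([337.7, 119.3])), (0.45, array([339.3,  58.8])), (0.5, array([340.2,  25.4])), (0.55, array([341.2, -10.6]))]
```

```bash
python3 -c "
import cv2
v=cv2.imread('pics/c_side.png')[0:160,250:450];cv2.imwrite('pics/cc.png',cv2.resize(v,None,fx=3.5,fy=3.5))"
```

```text
(no output)
```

View pics/cc.png

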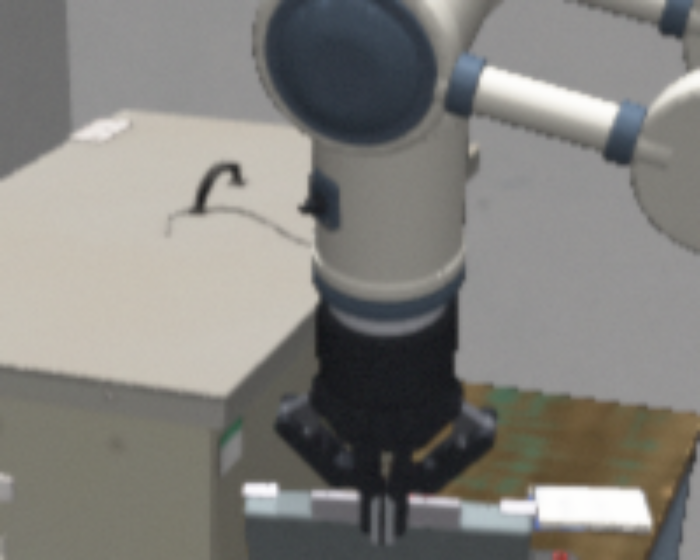

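View pics/u0.png

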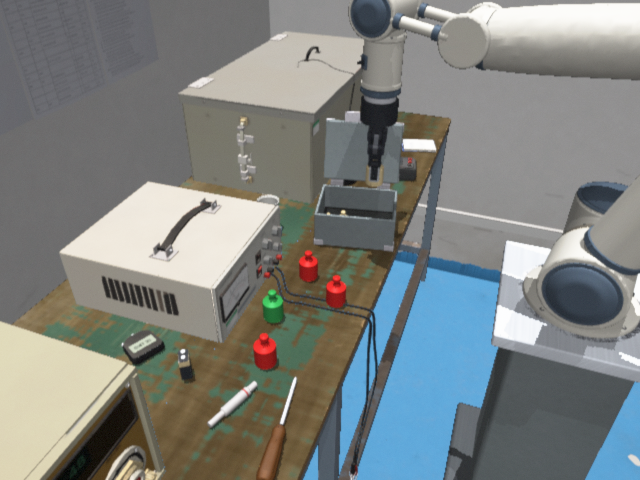

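Run:
```python
from geo import *
from scipy.optimize import least_squares
e,_,s=cur();print(e*1000,s['joint_positions']*57.3)
a=s['joint_positions'][0];u=np.array([-np.sin(a),np.cos(a),0])
v=cv2.imread('pics/u0.png')
f=lambda p:px('side',e+z3*p[0]+u*p[1])-np.array([372.,14.])
r=least_squares(f,[.25,.1]);print(r.x,r.cost)
P=e+z3*r.x[0]+u*r.x[1];print(px('top',P), px('side',P+z3*.06),px('side',P-z3*.06))
for L in(.2,.25,.3):
  for h in(.06,.08,.1,.12):print(L,h,px('side',e+z3*L+u*h),px('top',e+z3*L+u*h))
```

```text
[446.  -67.  177.2] [-12.9 -18.3 100.3   0.1  98.   65.8]
[0.3 0.1] 1.1713006720721583e-26
[435.7 275.3] [374.3 -24.4] [369.9  49.7]
0.2 0.06 [366.6  80.1] [407.6 273.7]
0.2 0.08 [361.2  83.1] [389.9 269.7]
0.2 0.1 [355.7  86.1] [372.2 265.7]
0.2 0.12 [350.   89.3] [354.6 261.8]
0.25 0.06 [368.2  52.3] [416.  273.8]
0.25 0.08 [362.7  54.9] [396.6 269.4]
0.25 0.1 [357.   57.7] [377.2 265.1]
0.25 0.12 [351.1  60.5] [357.8 260.7]
0.3 0.06 [369.9  22.8] [426.3 273.9]
0.3 0.08 [364.2  25. ] [404.7 269. ]
0.3 0.1 [358.4  27.4] [383.2 264.2]
0.3 0.12 [352.3  29.8] [361.7 259.4]
```

Call:
move_arm(
  commands=[
    [-0.3,[-1,-2.5,-10],[0,0,-0.4]],
    [-0.3,[-1,-2.5,-28],[0,0,-0.4]],
    [-0.3,[-1,-2.5,-46],[0,0,-0.4]],
    [-0.3,[-1,-2.5,-62],[0,0,-0.4]],
    [-0.3,[-1,-2.5,-78],[0,0,-0.4]],
    [-0.3,[-1,-2.5,-92],[0,0,-0.4]],
    [-0.3,[-1,-2.5,-102],[0,0,-0.4]],
    [-0.3,[-1,-2.5,-104],[0,0,-0.4]],
  ],
)

```text
t: 22.05
eef_pos: [0.4436, -0.0696, 0.0705]
ee_rot: [-0.066, -0.703, -0.068, 0.705]
contact_force: [-0.2, -0.6, -5.8]
opening: 0.0362
```

Call:
move_arm(
  commands=[
    [-0.3,[0,0,0],[0,0,0]],
    [-0.3,[0,0,0],[0,0,0]],
  ],
)

```text
t: 22.22
eef_pos: [0.4453, -0.0702, 0.074]
ee_rot: [0.067, 0.704, 0.067, -0.703]
contact_force: [-0.1, -0.3, -4.1]
opening: 0.0363
```

Run:
```python
from geo import *
R90=R.from_matrix(np.c_[-z3,ey3,np.cross(-z3,ey3)]);go(np.array([.4449,-.0695,.051]),R90);print(state()['contact_force'],state()['torque'])
save('side','x',(290,110,440,260),4)
im=get_image('top');o=im[200:330,370:500];cv2.imwrite('pics/x_top.png',cv2.resize(np.clip(o.astype(float)*1.5,0,255).astype(np.uint8)[:,:,::-1],None,fx=4.5,fy=4.5,interpolation=cv2.INTER_CUBIC))
```

```text
t22.22 cur [445.3 -70.2  74. ] shift [ -0.4   0.7 -23. ] rotvec [-0.   0.1  0. ]
[-0.1 -0.3 -4.1] [-0.  0. -0.]
```

View pics/x.png

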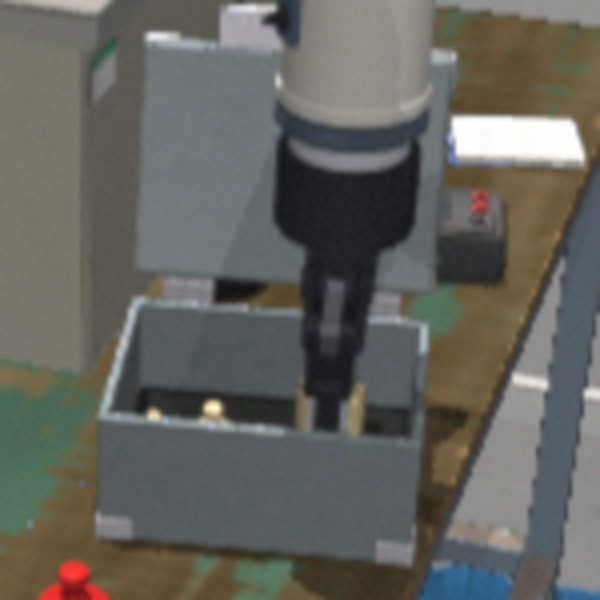

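View pics/x_top.png

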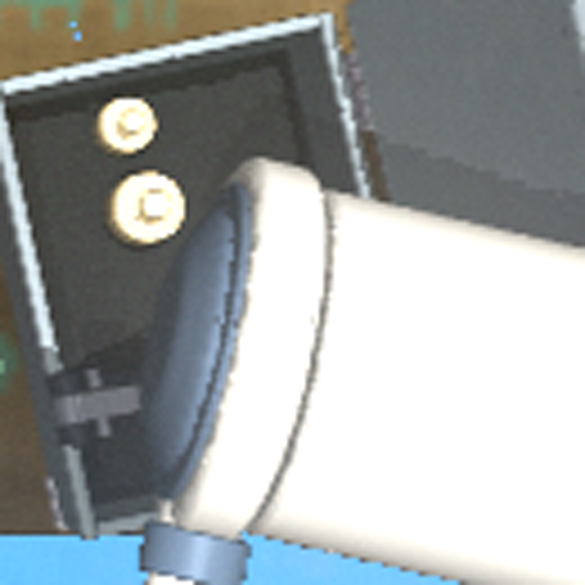

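Call:
move_arm(
  commands=[
    [-0.3,[-0.3,0.6,-3],[0,0,0]],
    [-0.3,[-0.3,0.6,-6],[0,0,0]],
    [-0.3,[-0.3,0.6,-8.5],[0,0,0]],
    [-0.3,[-0.3,0.6,-10.5],[0,0,0]],
    [-0.3,[-0.3,0.6,-12],[0,0,0]],
    [-0.3,[-0.3,0.6,-13.5],[0,0,0]],
    [-0.3,[-0.3,0.6,-13.5],[0,0,0]],
    [-0.3,[-0.3,0.6,-13.5],[0,0,0]],
  ],
)

```text
t: 22.98
eef_pos: [0.4446, -0.0696, 0.0598]
ee_rot: [0.066, 0.704, 0.067, -0.704]
contact_force: [-0.8, -0.4, -4.7]
opening: 0.0361
```

Run:
```python
from geo import *
R90=R.from_matrix(np.c_[-z3,ey3,np.cross(-z3,ey3)]);go(np.array([.4449,-.0695,.051]),R90);print(state()['contact_force'],state()['torque']*10)
```

```text
t22.98 cur [444.6 -69.6  59.8] shift [ 0.3  0.1 -8.8] rotvec [-0.  0.  0.]
[-0.8 -0.4 -4.7] [-0.   0.1  0.7]
```

Call:
move_arm(
  commands=[
    [-0.3,[0,0,-0.7],[0,0,0]],
    [-0.3,[0,0,-1.4],[0,0,0]],
    [-0.3,[0,0,-2.1],[0,0,0]],
    [-0.3,[0,0,-2.8],[0,0,0]],
    [-0.3,[0,0,-2.8],[0,0,0]],
  ],
)

```text
t: 23.4
eef_pos: [0.4446, -0.0696, 0.0569]
ee_rot: [0.066, 0.704, 0.067, -0.704]
contact_force: [0.1, 0.2, -4.3]
opening: 0.0356
```

Run:
```python
from geo import *
e,_,s=cur();print(e*1000,s['contact_force'],s['torque']*10)
```

```text
[444.6 -69.6  56.9] [ 0.1  0.2 -4.3] [ 0.2 -0.2 -0.3]
```

Call:
move_arm(
  commands=[
    [-0.3,[0,0,-0.8],[0,0,0]],
    [-0.3,[0,0,-1.6],[0,0,0]],
    [-0.3,[0,0,-2.4],[0,0,0]],
    [-0.3,[0,0,-3.2],[0,0,0]],
    [-0.3,[0,0,-4],[0,0,0]],
    [-0.3,[0,0,-4.5],[0,0,0]],
    [-0.3,[0,0,-4.5],[0,0,0]],
  ],
)

```text
t: 23.98
eef_pos: [0.4446, -0.0696, 0.0524]
ee_rot: [0.066, 0.704, 0.067, -0.704]
contact_force: [-0.6, -0.3, -5.1]
opening: 0.036
```

Call:
move_arm(
  commands=[
    [-0.3,[0,0,-0.5],[0,0,0]],
    [-0.3,[0,0,-1],[0,0,0]],
    [-0.3,[0,0,-1],[0,0,0]],
  ],
)

```text
t: 24.23
eef_pos: [0.4447, -0.0696, 0.0515]
ee_rot: [0.066, 0.704, 0.067, -0.704]
contact_force: [-0.8, -0.1, -4.9]
opening: 0.0357
```

Call:
move_arm(
  commands=[
    [-0.3,[0,0,-0.4],[0,0,0]],
    [-0.3,[0,0,-0.8],[0,0,0]],
    [-0.3,[0,0,-0.8],[0,0,0]],
  ],
)

```text
t: 24.48
eef_pos: [0.4448, -0.0696, 0.051]
ee_rot: [0.066, 0.704, 0.067, -0.704]
contact_force: [-0.0, 0.1, -3.1]
opening: 0.0362
```

Call:
move_arm(
  commands=[
    [-0.3,[0,0,-0.4],[0,0,0]],
    [-0.3,[0,0,-0.8],[0,0,0]],
    [-0.3,[0,0,-0.8],[0,0,0]],
  ],
)

```text
t: 24.73
eef_pos: [0.4448, -0.0696, 0.051]
ee_rot: [0.066, 0.704, 0.067, -0.704]
contact_force: [-4.9, 0.7, 5.1]
opening: 0.0362
```

Call:
move_arm(
  commands=[
    [-0.3,[0,0,0.6],[0,0,0]],
    [-0.1,[0,0,0.6],[0,0,0]],
    [0,[0,0,0.6],[0,0,0]],
    [0.1,[0,0,0.6],[0,0,0]],
    [0.2,[0,0,0.6],[0,0,0]],
    [0.2,[0,0,0.6],[0,0,0]],
  ],
  newtons=20,
)

```text
t: 25.23
eef_pos: [0.4471, -0.0746, 0.0533]
ee_rot: [0.07, 0.706, 0.062, -0.702]
contact_force: [1.5, -19.8, 5.2]
opening: 0.0512
```

Run:
```python
from geo import *
e,_,s=cur();print(e*1000,s['contact_force'],s['torque']*10,s['opening'])
save('side','y',(290,110,440,260),4)
```

```text
[447.1 -74.6  53.3] [  1.5 -19.8   5.2] [-21.2  -1.7   2.4] 0.05123073168972707
```

View pics/y.png

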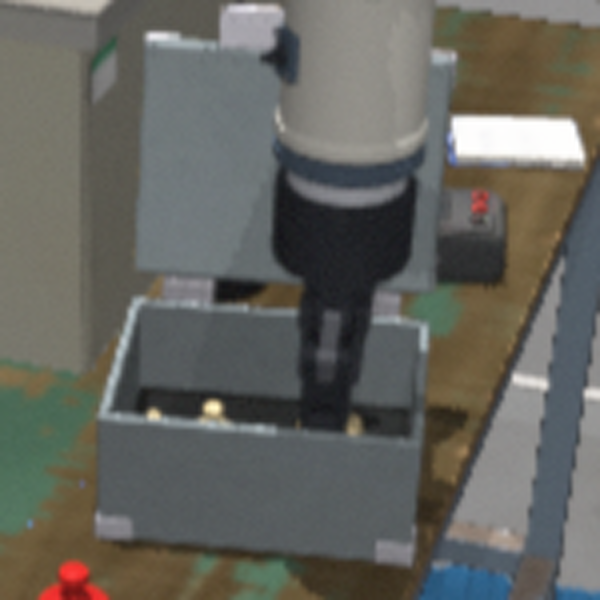

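Call:
move_arm(
  commands=[
    [0.05,[0,0,0],[0,0,0]],
    [0.03,[0,0,0],[0,0,0]],
    [0.03,[0,0,0],[0,0,0]],
    [0.03,[0,0,0],[0,0,0]],
  ],
)

```text
t: 25.62
eef_pos: [0.4465, -0.0718, 0.0523]
ee_rot: [0.068, 0.706, 0.065, -0.702]
contact_force: [1.8, -9.2, 3.2]
opening: 0.0439
```

Run:
```python
from geo import *
e,_,s=cur();print(e*1000,s['contact_force'],s['torque']*10,s['opening'])
```

```text
[446.5 -71.8  52.3] [ 1.8 -9.2  3.2] [-9.4 -2.4 -0.4] 0.04388462709779375
```

Call:
move_arm(
  commands=[
    [0.03,[0.2,-1.2,0],[0,0,0]],
    [0.02,[0.4,-2.3,0],[0,0,0]],
    [0.02,[0.4,-2.5,0],[0,0,0]],
    [0.02,[0.4,-2.5,0],[0,0,0]],
  ],
)

```text
t: 25.95
eef_pos: [0.4454, -0.0723, 0.0507]
ee_rot: [0.067, 0.704, 0.067, -0.703]
contact_force: [1.9, -3.2, 1.7]
opening: 0.0434
```

Run:
```python
from geo import *
e,_,s=cur();print(e*1000,s['contact_force'],s['torque']*10,s['opening'])
```

```text
[445.4 -72.3  50.7] [ 1.9 -3.2  1.7] [-2.  -0.9 -0.2] 0.04340198405864249
```

Most of the contact force is gone, so I'll rise slowly straight up.

Call:
move_arm(
  commands=[
    [0.02,[0.1,-0.5,1.5],[0,0,0]],
    [0.02,[0.1,-0.5,3],[0,0,0]],
    [0.02,[0.1,-0.5,5],[0,0,0]],
    [0.02,[0.1,-0.5,7],[0,0,0]],
  ],
)

```text
t: 26.28
eef_pos: [0.445, -0.0724, 0.0576]
ee_rot: [0.066, 0.704, 0.067, -0.704]
contact_force: [-0.3, 0.3, -0.6]
opening: 0.0438
```

Run:
```python
from geo import *
e,_,s=cur();print(e*1000,s['contact_force'],s['torque']*10,s['opening'])
save('side','z1',(290,110,440,260),4)
```

```text
[445.  -72.4  57.6] [-0.3  0.3 -0.6] [0.7 0.2 0. ] 0.04379530365736964
```

View pics/z1.png

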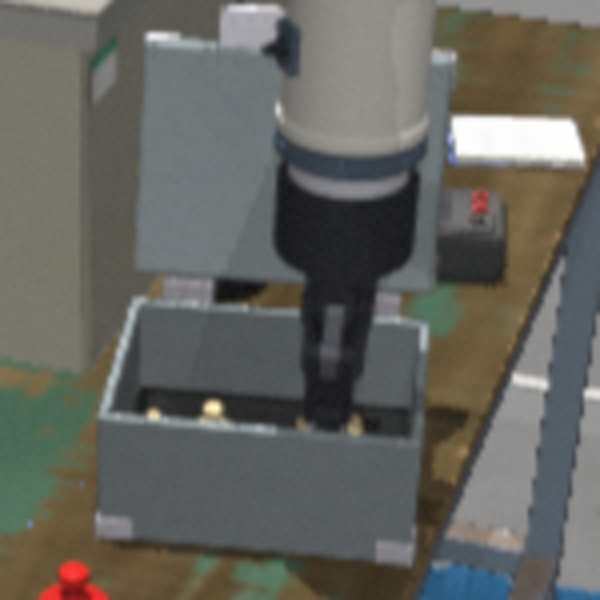

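Call:
move_arm(
  commands=[
    [0.02,[0,1.5,5],[0,0,0]],
    [0.02,[0,2.5,12],[0,0,0]],
    [0.02,[0,2.5,22],[0,0,0]],
    [0.02,[0,2.5,35],[0,0,0]],
    [0.02,[0,2.5,50],[0,0,0]],
    [0.02,[0,2.5,70],[0,0,0]],
    [0.02,[0,2.5,95],[0,0,0]],
    [0.02,[0,2.5,120],[0,0,0]],
  ],
)

```text
t: 27.0
eef_pos: [0.445, -0.0701, 0.1798]
ee_rot: [0.066, 0.704, 0.067, -0.704]
contact_force: [0.4, -0.0, -0.1]
opening: 0.0435
```

Call:
move_arm(
  commands=[
    [0.02,[0,20,25],[0,0,0]],
    [0.02,[0,50,50],[0,0,0]],
    [0.02,[0,90,60],[0,0,0]],
    [0.02,[0,130,60],[0,0,0]],
    [0.02,[0,170,60],[0,0,0]],
    [0.02,[0,210,60],[0,0,0]],
    [0.02,[0,250,60],[0,0,0]],
    [0.02,[0,250,60],[0,0,0]],
  ],
)

```text
t: 27.67
eef_pos: [0.4441, 0.1859, 0.2388]
ee_rot: [0.068, 0.704, 0.071, -0.703]
contact_force: [1.1, -0.1, -0.0]
opening: 0.0439
```

Run:
```python
from geo import *
e,_,s=cur();print(s['t'],e*1000,s['contact_force'],s['opening'])
save('top','fin_top0'); save('side','fin_side',(280,90,440,260),3.5);lidangle()
o=get_image('top')[190:330,360:550];cv2.imwrite('pics/fin_top.png',cv2.resize(o[:,:,::-1],None,fx=4,fy=4,interpolation=cv2.INTER_CUBIC))
for c in('top','side'):
  for t in('weight_500','big_weight','nest','weight_200','weight_100'):
    for d in pinpoint(c,t)[:7]:
        P=w(c,d['xyz'])
        if P[1]<0: print(c,t,round(d['conf'],2),P*1000,px(c,P))
```

```text
27.6667 [444.1 185.9 238.8] [ 1.1 -0.1 -0. ] 0.04393672171152121
lid angle by edge [np.float64(104.5), np.float64(100.25), np.float64(100.5), np.float64(124.25), np.float64(98.75)]
top weight_500 0.56 [448.2 -70.4  12.7] [407.8 279.3]
top weight_500 0.54 [509.1 -56.5  13.8] [399.8 245.9]
top weight_500 0.5 [540.4 -51.2  10.8] [396.4 229. ]
top big_weight 0.98 [446.9 -71.8  45.2] [411.7 280.3]
top big_weight 0.47 [ 493.4 -151.2   89.5] [463.3 252.6]
top nest 0.65 [441.8 -71.1   9.2] [407.9 282.8]
top weight_200 0.56 [448.2 -70.4  12.7] [407.8 279.3]
top weight_200 0.54 [509.1 -56.5  13.8] [399.8 245.9]
top weight_200 0.5 [540.4 -51.2  10.8] [396.4 229. ]
top weight_100 0.56 [448.2 -70.4  12.7] [407.8 279.3]
top weight_100 0.54 [509.1 -56.5  13.8] [399.8 245.9]
top weight_100 0.5 [540.4 -51.2  10.8] [396.4 229. ]
side weight_500 0.52 [445.1 -65.8  14.4] [370.6 229.5]
side nest 0.78 [444.5 -68.9   9.2] [371.1 230.7]
side weight_200 0.52 [445.1 -65.8  14.4] [370.6 229.5]
side weight_100 0.52 [445.1 -65.8  14.4] [370.6 229.5]
```

View pics/fin_top.png

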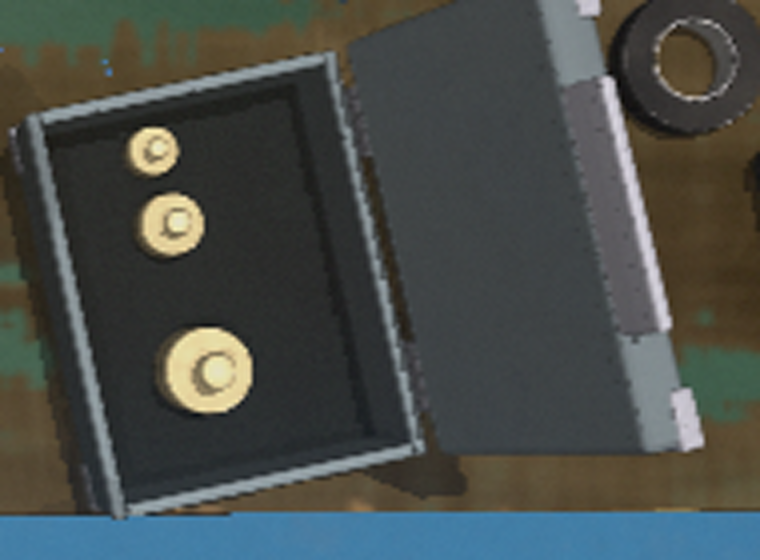

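View pics/fin_side.png

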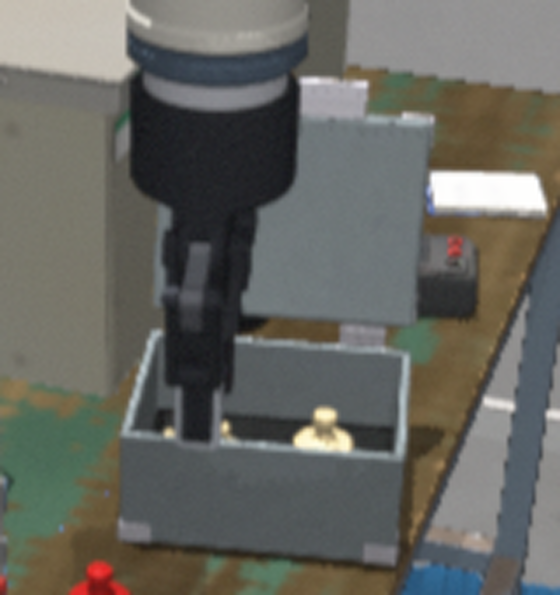

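Run:
```python
from geo import *
for z in(.074,.079,.084):print(z,px('side',np.array([.4448,-.0696,z])))
im=get_image('side')[195:225,360:386,::-1];cv2.imwrite('pics/knob.png',cv2.resize(im,None,fx=16,fy=16,interpolation=cv2.INTER_CUBIC))
e,_,s=cur();print(s['joint_vel'],s['contact_force'])
```

```text
0.074 [372.8 206.5]
0.079 [373.  204.6]
0.084 [373.1 202.7]
[ 0.  0. -0. -0.  0.  0.] [-1.1 -0.5  0.1]
```

View pics/knob.png

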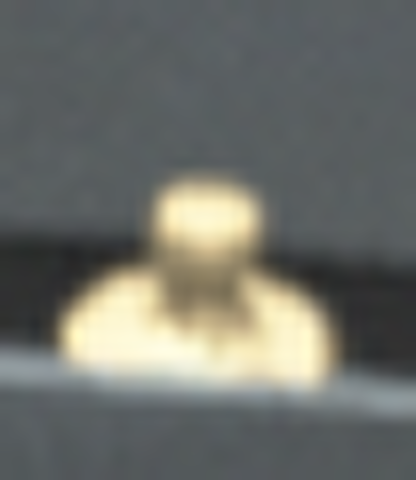

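```bash
python3 -c "
from plant import close_job; print(close_job())"
```

```text
the job is handed in; nothing more can be done
None
```

The lid is standing open by itself and the big brass weight is fully home and upright in its nest. I handed the job in at about 28 s on the robot's clock.

- **Lid:** I pushed it up by the lip with the closed fingers. The force readings stayed within about 4 N. It went over its balance point at about 98–100° and fell on to its stay without being pushed against it. It stayed put when the fingers drew back, and the last pictures still show it open.
- **Weight:** I squeezed it in two directions to centre it in the gripper, then lifted it and lowered it into the nest. It touched nothing until the floor, at the expected height, where I pressed with about 10 N. I felt no contact with the nest edge on the way down.
- **Final pictures:** The weight's knob top is at the pixel expected for a seated weight (about 74 mm above the bench), and the weight looks upright and centred. The two smaller weights are in their nests and the arm is touching nothing.

**What went less well:**
- On release, the gripper pressed on something with about 20 N, probably the case's front wall. That is under the 40 N limit. I narrowed the opening and moved over until the force fell, and nothing shifted in the pictures.
- My lid angle reading from the side picture was uneven across the lid's edge: mostly 98–105°, with one bad value. I judged the lid by the pictures and by it staying put.
- The networks did not tell the weights apart, giving all three names to the same spots. I relied on the pictures and the measured contact height.

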